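# Make up spindle sets on the bearing jig

## Robot

A 7-joint arm with a two-finger parallel gripper is mounted at the origin on the work surface. World frame = base frame: x ahead of the robot, y to its left, z up, the work surface at z = 0. Lengths are in m, angles in rad, forces in N, time in s.
With the tool pointing down it reaches from about 0.4 to 0.85 m from the base axis. Payload 10.4 kg.
Tool frame: the origin (TCP) lies at the very end of the fingers, on their centre line; the grasp point (between the pads) lies 19 mm behind it; z points along the fingers, y is the line along which they close (so a half turn about z gives the same grasp; the last joint's range is limited). The gripper opens to 85 mm and grips with 20 to 120 N. Pads are 22 mm wide; open, the fingers measure 114 mm over their backs; the gripper's body (76 mm by 85 mm) begins 54 mm behind the grasp point. The pads swing forward as they close: fully open they stand 13 mm farther back than shut.
Start: joints at [-1.271, 0.332, -0.065, 1.46, 0.022, 1.35, -0.088], TCP at [0.198, 0.593, 0.231] pointing down, gripper open.
Joint ranges: [-2.6, 2.6], [-0.5, 2.12], [-1.47, 1.34], [0.16, 2.42], [-1.27, 4.41], [0.06, 2.06], [-2.6, 2.6]. Speed limits (rad/s): [2.22, 2.22, 2.79, 2.79, 3.14, 3.14, 3.14].

## Interface

Orientations are given as a unit quaternion [x, y, z, w].
In Python, from workcell import * gives the robot as it stands.
- The arm moves only by the tool step_arm, never from a script. Its argument "commands" is one flat list of numbers, 7 for each row, row after row: the finger opening in mm, from 0 to 85.4, then the shift along the world's x, y, z as a fraction of full scale, then the turn, a rotation vector about the world's x, y, z as a fraction of full scale. A call has exactly 10 rows; each row is the pose to reach, as a shift and turn from the pose commanded when the call began, turning the shorter way round; what a row does not reach only later rows make up. Full scale, the value 1, is 0.6 m for a shift and pi rad for a turn. A row lasts 1/8 s, in which the tool goes at most 62.5 mm and 10.7 degrees, less where a joint would pass 70% of its speed; a pose out of reach is approached as far as the arm can. A call with a number of a shift or a turn outside -1 to 1 is refused whole. A call with a gripper value outside its range is refused whole. The fingers move at their own pace and stop on an object; "squeeze" is the grip in N (left out, the last holds). Time passes only in rows, so rows that repeat a pose let the fingers close, or fill a call up. It gives the time, the measured TCP pose, the force, the opening and the grip force at its end, in the units of the state.
- get_obs(): the state, without advancing time (a new reading comes with each control period).
- camera(name): name is "side" or "top" or "wrist"; returns the picture (420x560x3 uint8, red, green, blue); there is no depth.
- camera_params(name): a dict with "mtx" (3x3 intrinsics, pixels), "extrinsics" (4x4, takes a point from world to camera coordinates); the wrist camera has in their place "tool_from_camera" (4x4, takes a point from camera to tool coordinates, whose origin is the TCP and whose axes are the flange's). Camera axes: x right, y down, z forward; pixel columns grow to the right and rows downward; lengths in m; the calibration is good to about 2 mm. A picture is of the moment at which its call begins: read the wrist's pose just before it. camera_params takes no time and is no camera call.
- hand_in(): hands the job in; it is judged then, once.
The state is a dict: "clock": time; "joint_pos": joint angles; "joint_velocities": joint speeds; "tau": joint torques, N m; "position": TCP position; "ee_rot": TCP orientation; "ft_force": force on the tool from outside, world axes, zero at the start; "torque": the same for the moment, N m; "grip_width": opening from 0.0 (shut) to 1.0 (fully open); "grasp_force": force on a finger pad.
Only numpy, scipy, OpenCV 4.12 (cv2) and the standard library are available. Lean on these libraries where they do the work, as an engineer would, in place of code of your own. Each camera call takes 0.05 s, during which the arm holds its last target. There are 200 camera calls.

## Task

Make up one set on the assembly jig for every spindle lying in the sloping rack: lay a 62 mm bearing flat in a nest, set a distance sleeve on it, then stand the spindle upright through both, slim end down, until its shoulder sits fully home on the sleeve. Any nest, bearing and sleeve will do for any spindle; leave the other things on the bench where they are.

Things in the scene. Friction and masses are not known exactly. Their poses are not given: they have to be found in the camera images.
- jig: the assembly jig, fixed on the bench: a dark steel base plate 100 x 300 x 10 mm with three identical light turned nests in a row, 100 mm apart along the plate. Origin at the centre of the underside, y along the row, z up. Each nest is 84 mm across and its top is 34.5 mm above the bench; in the top is a dished pocket for a bearing, 4.5 mm deep, 66 mm across at its flat floor and 72 mm at its mouth; in the middle of the pocket floor is a pilot hole 29.5 mm across and 20 mm deep
- nest0 (a point): the centre of the flat pocket floor of the jig's first (its +y end) nest (30 mm above the bench, at the mouth of the pilot hole); axes as the jig's
- nest1 (a point): the centre of the flat pocket floor of the jig's middle nest (30 mm above the bench, at the mouth of the pilot hole); axes as the jig's
- nest2 (a point): the centre of the flat pocket floor of the jig's last (its -y end) nest (30 mm above the bench, at the mouth of the pilot hole); axes as the jig's
- rack: the grey sloping rack, fixed on the bench: three parallel troughs 85 mm apart, each rising at 45 degrees, low end nearest the robot. Base plate 150 x 244 mm. Origin at the centre of its underside, x horizontal from the low to the high end, y across the troughs. The head half of each spindle stands out beyond the upper end of its trough, free on both sides. A spindle home in a trough has its slim end's centre at x = -55 mm, y = -85, 0 or 85 mm, z = 30 mm
- spindle0: a light-metal spindle, 148 mm long, about 0.36 kg, lying in the rack at 45 degrees, slim end down against the stop and head up (absent if None from the start). From the slim end: tapered tip 16 mm across growing to 26.5 mm over 10 mm, journal 26.5 mm across up to 55 mm, then a flat shoulder and the body 34 mm across from 55 to 130 mm, then a threaded stub 20 mm across to 148 mm. Origin at the centre of the slim end's face, z along the axis towards the head
- spindle1: a light-metal spindle, 148 mm long, about 0.36 kg, lying in the rack at 45 degrees, slim end down against the stop and head up (absent if None from the start). From the slim end: tapered tip 16 mm across growing to 26.5 mm over 10 mm, journal 26.5 mm across up to 55 mm, then a flat shoulder and the body 34 mm across from 55 to 130 mm, then a threaded stub 20 mm across to 148 mm. Origin at the centre of the slim end's face, z along the axis towards the head
- spindle2: a light-metal spindle, 148 mm long, about 0.36 kg, lying in the rack at 45 degrees, slim end down against the stop and head up (absent if None from the start). From the slim end: tapered tip 16 mm across growing to 26.5 mm over 10 mm, journal 26.5 mm across up to 55 mm, then a flat shoulder and the body 34 mm across from 55 to 130 mm, then a threaded stub 20 mm across to 148 mm. Origin at the centre of the slim end's face, z along the axis towards the head
- bearing0: a ball bearing lying flat: 62 mm outside, 30 mm bore, 16 mm thick, bright rings with a black seal between, about 0.2 kg, same both ways up. Origin at its middle (8 mm above what it lies on), z along its axis
- bearing1: a ball bearing lying flat: 62 mm outside, 30 mm bore, 16 mm thick, bright rings with a black seal between, about 0.2 kg, same both ways up. Origin at its middle (8 mm above what it lies on), z along its axis
- bearing2: a ball bearing lying flat: 62 mm outside, 30 mm bore, 16 mm thick, bright rings with a black seal between, about 0.2 kg, same both ways up. Origin at its middle (8 mm above what it lies on), z along its axis
- sleeve0: a plain steel distance sleeve standing on end: 40 mm outside, 31 mm bore, 24 mm high, about 0.1 kg, same both ways up. Origin at its middle (12 mm above what it stands on), z along its axis
- sleeve1: a plain steel distance sleeve standing on end: 40 mm outside, 31 mm bore, 24 mm high, about 0.1 kg, same both ways up. Origin at its middle (12 mm above what it stands on), z along its axis
- sleeve2: a plain steel distance sleeve standing on end: 40 mm outside, 31 mm bore, 24 mm high, about 0.1 kg, same both ways up. Origin at its middle (12 mm above what it stands on), z along its axis
- small_bearing: a smaller ball bearing, 42 mm across and 13 mm thick, lying on the bench; not part of this job; origin at its middle
- race: a bare steel outer race, 100 mm across, 24 mm high, lying flat; not part of this job; origin at the centre of its underside
- caliper: a digital caliper, 230 mm long, lying flat, with a 15 mm thick black display housing; not part of this job; origin under its middle, x along the beam
- oil_bottle: a white plastic oil bottle, 52 mm across, 130 mm tall, standing; not part of this job; origin at the centre of its foot
- cleaning_brush: a flat hand brush, 200 mm long and 42 mm wide, lying on the bench; not part of this job; origin under its middle, x along it

How it is judged:
At the end, for the whole second after the job is handed in: Every spindle stands in a nest within 3.4 degrees of upright, 5 mm of centre and fully home (tip 12.5 to 18 mm below the pocket floor), through a bearing flat on the pocket floor and a sleeve on that bearing (each within 2.5 mm in height, 5 and 6 mm of centre), at rest (angle between each of spindle0, spindle1, spindle2's own z axis and vertical below 0.06 rad and linear speed of each of spindle0, spindle1, spindle2 below 0.02 m/s and ((horizontal distance between spindle0 and nest0 below 0.005 m and z of spindle0 in the frame of nest0 between -0.018 and -0.0125 m and ((horizontal distance between bearing0 and nest0 below 0.005 m and z of bearing0 in the frame of nest0 between 0.0055 and 0.0105 m) or (horizontal distance between bearing1 and nest0 below 0.005 m and z of bearing1 in the frame of nest0 between 0.0055 and 0.0105 m) or (horizontal distance between bearing2 and nest0 below 0.005 m and z of bearing2 in the frame of nest0 between 0.0055 and 0.0105 m)) and ((horizontal distance between sleeve0 and nest0 below 0.006 m and z of sleeve0 in the frame of nest0 between 0.0255 and 0.0305 m) or (horizontal distance between sleeve1 and nest0 below 0.006 m and z of sleeve1 in the frame of nest0 between 0.0255 and 0.0305 m) or (horizontal distance between sleeve2 and nest0 below 0.006 m and z of sleeve2 in the frame of nest0 between 0.0255 and 0.0305 m))) or (horizontal distance between spindle0 and nest1 below 0.005 m and z of spindle0 in the frame of nest1 between -0.018 and -0.0125 m and ((horizontal distance between bearing0 and nest1 below 0.005 m and z of bearing0 in the frame of nest1 between 0.0055 and 0.0105 m) or (horizontal distance between bearing1 and nest1 below 0.005 m and z of bearing1 in the frame of nest1 between 0.0055 and 0.0105 m) or (horizontal distance between bearing2 and nest1 below 0.005 m and z of bearing2 in the frame of nest1 between 0.0055 and 0.0105 m)) and ((horizontal distance between sleeve0 and nest1 below 0.006 m and z of sleeve0 in the frame of nest1 between 0.0255 and 0.0305 m) or (horizontal distance between sleeve1 and nest1 below 0.006 m and z of sleeve1 in the frame of nest1 between 0.0255 and 0.0305 m) or (horizontal distance between sleeve2 and nest1 below 0.006 m and z of sleeve2 in the frame of nest1 between 0.0255 and 0.0305 m))) or (horizontal distance between spindle0 and nest2 below 0.005 m and z of spindle0 in the frame of nest2 between -0.018 and -0.0125 m and ((horizontal distance between bearing0 and nest2 below 0.005 m and z of bearing0 in the frame of nest2 between 0.0055 and 0.0105 m) or (horizontal distance between bearing1 and nest2 below 0.005 m and z of bearing1 in the frame of nest2 between 0.0055 and 0.0105 m) or (horizontal distance between bearing2 and nest2 below 0.005 m and z of bearing2 in the frame of nest2 between 0.0055 and 0.0105 m)) and ((horizontal distance between sleeve0 and nest2 below 0.006 m and z of sleeve0 in the frame of nest2 between 0.0255 and 0.0305 m) or (horizontal distance between sleeve1 and nest2 below 0.006 m and z of sleeve1 in the frame of nest2 between 0.0255 and 0.0305 m) or (horizontal distance between sleeve2 and nest2 below 0.006 m and z of sleeve2 in the frame of nest2 between 0.0255 and 0.0305 m)))) and ((horizontal distance between spindle1 and nest0 below 0.005 m and z of spindle1 in the frame of nest0 between -0.018 and -0.0125 m and ((horizontal distance between bearing0 and nest0 below 0.005 m and z of bearing0 in the frame of nest0 between 0.0055 and 0.0105 m) or (horizontal distance between bearing1 and nest0 below 0.005 m and z of bearing1 in the frame of nest0 between 0.0055 and 0.0105 m) or (horizontal distance between bearing2 and nest0 below 0.005 m and z of bearing2 in the frame of nest0 between 0.0055 and 0.0105 m)) and ((horizontal distance between sleeve0 and nest0 below 0.006 m and z of sleeve0 in the frame of nest0 between 0.0255 and 0.0305 m) or (horizontal distance between sleeve1 and nest0 below 0.006 m and z of sleeve1 in the frame of nest0 between 0.0255 and 0.0305 m) or (horizontal distance between sleeve2 and nest0 below 0.006 m and z of sleeve2 in the frame of nest0 between 0.0255 and 0.0305 m))) or (horizontal distance between spindle1 and nest1 below 0.005 m and z of spindle1 in the frame of nest1 between -0.018 and -0.0125 m and ((horizontal distance between bearing0 and nest1 below 0.005 m and z of bearing0 in the frame of nest1 between 0.0055 and 0.0105 m) or (horizontal distance between bearing1 and nest1 below 0.005 m and z of bearing1 in the frame of nest1 between 0.0055 and 0.0105 m) or (horizontal distance between bearing2 and nest1 below 0.005 m and z of bearing2 in the frame of nest1 between 0.0055 and 0.0105 m)) and ((horizontal distance between sleeve0 and nest1 below 0.006 m and z of sleeve0 in the frame of nest1 between 0.0255 and 0.0305 m) or (horizontal distance between sleeve1 and nest1 below 0.006 m and z of sleeve1 in the frame of nest1 between 0.0255 and 0.0305 m) or (horizontal distance between sleeve2 and nest1 below 0.006 m and z of sleeve2 in the frame of nest1 between 0.0255 and 0.0305 m))) or (horizontal distance between spindle1 and nest2 below 0.005 m and z of spindle1 in the frame of nest2 between -0.018 and -0.0125 m and ((horizontal distance between bearing0 and nest2 below 0.005 m and z of bearing0 in the frame of nest2 between 0.0055 and 0.0105 m) or (horizontal distance between bearing1 and nest2 below 0.005 m and z of bearing1 in the frame of nest2 between 0.0055 and 0.0105 m) or (horizontal distance between bearing2 and nest2 below 0.005 m and z of bearing2 in the frame of nest2 between 0.0055 and 0.0105 m)) and ((horizontal distance between sleeve0 and nest2 below 0.006 m and z of sleeve0 in the frame of nest2 between 0.0255 and 0.0305 m) or (horizontal distance between sleeve1 and nest2 below 0.006 m and z of sleeve1 in the frame of nest2 between 0.0255 and 0.0305 m) or (horizontal distance between sleeve2 and nest2 below 0.006 m and z of sleeve2 in the frame of nest2 between 0.0255 and 0.0305 m)))) and ((horizontal distance between spindle2 and nest0 below 0.005 m and z of spindle2 in the frame of nest0 between -0.018 and -0.0125 m and ((horizontal distance between bearing0 and nest0 below 0.005 m and z of bearing0 in the frame of nest0 between 0.0055 and 0.0105 m) or (horizontal distance between bearing1 and nest0 below 0.005 m and z of bearing1 in the frame of nest0 between 0.0055 and 0.0105 m) or (horizontal distance between bearing2 and nest0 below 0.005 m and z of bearing2 in the frame of nest0 between 0.0055 and 0.0105 m)) and ((horizontal distance between sleeve0 and nest0 below 0.006 m and z of sleeve0 in the frame of nest0 between 0.0255 and 0.0305 m) or (horizontal distance between sleeve1 and nest0 below 0.006 m and z of sleeve1 in the frame of nest0 between 0.0255 and 0.0305 m) or (horizontal distance between sleeve2 and nest0 below 0.006 m and z of sleeve2 in the frame of nest0 between 0.0255 and 0.0305 m))) or (horizontal distance between spindle2 and nest1 below 0.005 m and z of spindle2 in the frame of nest1 between -0.018 and -0.0125 m and ((horizontal distance between bearing0 and nest1 below 0.005 m and z of bearing0 in the frame of nest1 between 0.0055 and 0.0105 m) or (horizontal distance between bearing1 and nest1 below 0.005 m and z of bearing1 in the frame of nest1 between 0.0055 and 0.0105 m) or (horizontal distance between bearing2 and nest1 below 0.005 m and z of bearing2 in the frame of nest1 between 0.0055 and 0.0105 m)) and ((horizontal distance between sleeve0 and nest1 below 0.006 m and z of sleeve0 in the frame of nest1 between 0.0255 and 0.0305 m) or (horizontal distance between sleeve1 and nest1 below 0.006 m and z of sleeve1 in the frame of nest1 between 0.0255 and 0.0305 m) or (horizontal distance between sleeve2 and nest1 below 0.006 m and z of sleeve2 in the frame of nest1 between 0.0255 and 0.0305 m))) or (horizontal distance between spindle2 and nest2 below 0.005 m and z of spindle2 in the frame of nest2 between -0.018 and -0.0125 m and ((horizontal distance between bearing0 and nest2 below 0.005 m and z of bearing0 in the frame of nest2 between 0.0055 and 0.0105 m) or (horizontal distance between bearing1 and nest2 below 0.005 m and z of bearing1 in the frame of nest2 between 0.0055 and 0.0105 m) or (horizontal distance between bearing2 and nest2 below 0.005 m and z of bearing2 in the frame of nest2 between 0.0055 and 0.0105 m)) and ((horizontal distance between sleeve0 and nest2 below 0.006 m and z of sleeve0 in the frame of nest2 between 0.0255 and 0.0305 m) or (horizontal distance between sleeve1 and nest2 below 0.006 m and z of sleeve1 in the frame of nest2 between 0.0255 and 0.0305 m) or (horizontal distance between sleeve2 and nest2 below 0.006 m and z of sleeve2 in the frame of nest2 between 0.0255 and 0.0305 m))))); the robot touches nothing.
It fails at once if the small bearing was shifted by more than 50 mm (distance of small_bearing from where it was at the start of the episode above 0.05 m).
It fails at once if the race was shifted by more than 50 mm (distance of race from where it was at the start of the episode above 0.05 m).
It fails at once if the caliper was shifted by more than 50 mm (distance of caliper from where it was at the start of the episode above 0.05 m).
It fails at once if the oil bottle was shifted by more than 50 mm (distance of oil_bottle from where it was at the start of the episode above 0.05 m).
It fails at once if the cleaning brush was shifted by more than 50 mm (distance of cleaning_brush from where it was at the start of the episode above 0.05 m).
Of spindle0, spindle1, spindle2 only 2 to 3 are there at a start; the rules pass over those that are not, and their reading is None.
At some moment in a run one of bearing0, bearing1, bearing2, sleeve0, sleeve1, sleeve2 may be knocked a few centimetres aside while the robot is not near it.
Once in a run the grip may slacken for a moment while it holds something.
It also fails if it takes over 210 s, if anything falls off the work surface, if the arm or the gripper's body presses on something with over 40 N, if the wrist force passes 120 N, or if a joint passes its speed limit or range.

## Working session

There is one attempt and no reset: what is moved stays moved. The work goes in short steps, Python scripts to look and compute and a tool call to move; the robot and the scene stay as the last step left them, time stands still between calls to the robot, and variables do not carry over. Pictures are saved under pics/ and viewed, at most 14 in all, crops included, and the job is handed in when it is done.

Besides the shell and the picture viewer there is one more tool, called after "Call:" by a JSON object that holds its "fn" and its "kwargs". step_arm: Moves the arm, as the interface text tells. Its arguments: {"type":"object","properties":{"commands":{"type":"array","items":{"type":"number"}},"squeeze":{"type":"number"}},"required":["commands"]}

```bash
mkdir -p pics
python3 - <<'E'
from workcell import *
import cv2,numpy as np
o=get_obs();print(o['clock'],o['position'],o['ee_rot'],o['grip_width'])
for n in ['top','side']:
    im=camera(n);cv2.imwrite(f'pics/{n}0.png',cv2.resize(im[:,:,::-1],(800,600),interpolation=cv2.INTER_CUBIC)); cv2.imwrite(f'pics/{n}0_raw.png',im[:,:,::-1])
for n in ['top','side','wrist']: print(n,{k:np.round(v,4).tolist() for k,v in camera_params(n).items()})
E
```

```text
0.0 [0.19812305 0.59236786 0.23050571] [ 1.60668985e-01  9.87008090e-01 -7.06867856e-04 -9.20736145e-05] 0.998011462565167
top {'mtx': [[478.2175, 0.0, 271.7878], [0.0, 478.2175, 211.1463], [0.0, 0.0, 1.0]], 'extrinsics': [[0.0154, -0.9994, 0.0318, -0.0427], [-0.9943, -0.0186, -0.1046, 0.5338], [0.1051, -0.03, -0.994, 1.2178], [0.0, 0.0, 0.0, 1.0]]}
side {'mtx': [[407.4319, 0.0, 277.7668], [0.0, 407.4319, 212.5652], [0.0, 0.0, 1.0]], 'extrinsics': [[0.7514, -0.6599, 0.0014, -0.4077], [-0.4204, -0.4803, -0.7698, 0.2323], [0.5086, 0.5778, -0.6383, 0.8354], [0.0, 0.0, 0.0, 1.0]]}
wrist {'mtx': [[343.5221, 0.0, 287.229], [0.0, 343.5221, 213.5772], [0.0, 0.0, 1.0]], 'tool_from_camera': [[0.0001, -0.9662, -0.2579, 0.0652], [1.0, 0.0002, -0.0003, 0.0], [0.0004, -0.2579, 0.9662, -0.1429], [0.0, 0.0, 0.0, 1.0]]}
```

View pics/top0.png

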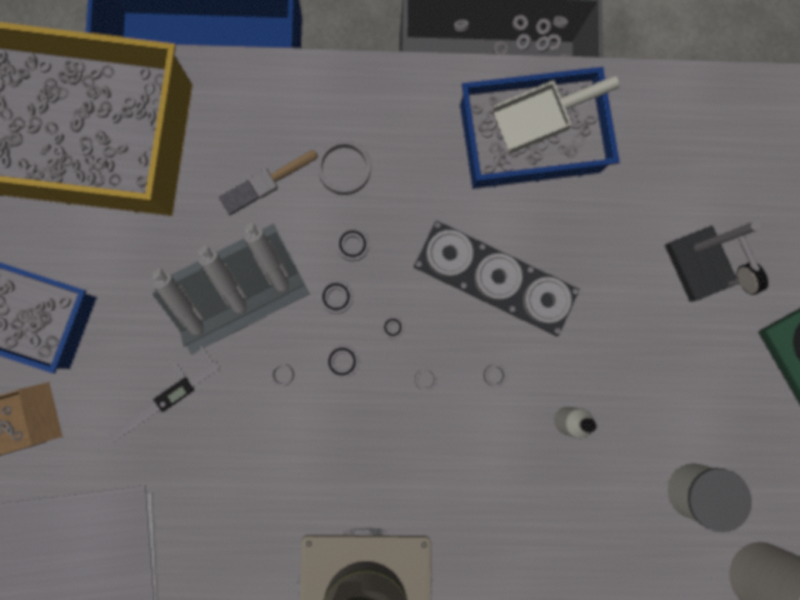

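View pics/side0.png

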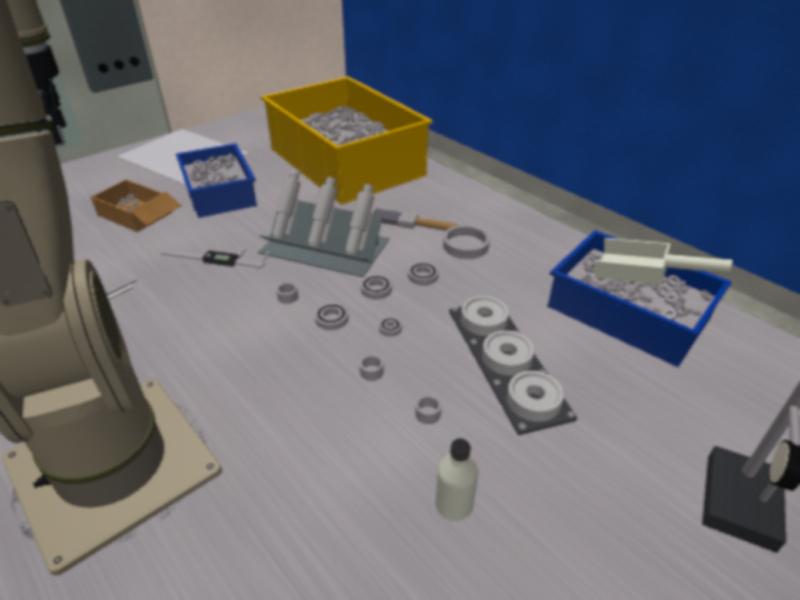

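```bash
cat > h.py <<'E'
from workcell import *
import cv2,numpy as np
from scipy.spatial.transform import Rotation as R
def P_fixed(n):
    c=camera_params(n); return c['mtx']@c['extrinsics'][:3]
def P_wrist(o):
    c=camera_params('wrist'); T=np.eye(4); T[:3,:3]=R.from_quat(o['ee_rot']).as_matrix(); T[:3,3]=o['position']
    return c['mtx']@np.linalg.inv(T@c['tool_from_camera'])[:3]
def tri(P1,p1,P2,p2):
    X=cv2.triangulatePoints(P1,P2,np.array(p1,float).reshape(2,1),np.array(p2,float).reshape(2,1)); return (X[:3]/X[3]).ravel()
def onplane(P,p,z):
    H=np.c_[P[:,0],P[:,1],P[:,2]*z+P[:,3]]; q=np.linalg.solve(H,[p[0],p[1],1]); return q[:2]/q[2]
def proj(P,X):
    q=P@np.r_[X,1]; return q[:2]/q[2]
def st():
    o=get_obs(); print(round(o['clock'],2),np.round(o['position'],4),np.round(R.from_quat(o['ee_rot']).as_matrix().T[:2].ravel(),3),'F',np.round(o['ft_force'],1),'w',round(o['grip_width']*85.4,1),round(o['grasp_force'],1)); return o
E
python3 - <<'E'
from h import *
A,B=P_fixed('top'),P_fixed('side')
d=dict(b0=((352,244),(423,273)),b1=((336,296),(376,286)),b2=((342,361),(332,316)),s0=((284,374),(287,293)),s1=((425,379),(371,368)),s2=((494,375),(428,409)),n0=((450,253),(485,312)),n1=((498,276),(509,349)),n2=((548,299),(536,391)),sm=((393,327),(390,326)),
h0=((157,275),(293,178)),h1=((205,252),(330,184)),h2=((252,231),(369,190)))
for k,(a,b) in d.items():
    a=np.array(a)*.7;b=np.array(b)*.7;X=tri(A,a,B,b);print(k,X.round(3),np.abs(proj(A,X)-a).max().round(1))
E
```

```text
b0 [0.644 0.035 0.009] 0.0
b1 [0.545 0.063 0.01 ] 0.2
b2 [0.426 0.049 0.009] 0.1
s0 [0.399 0.154 0.014] 0.4
s1 [ 0.395 -0.103  0.011] 0.1
s2 [ 0.404 -0.23   0.013] 0.0
n0 [ 0.626 -0.146  0.031] 0.0
n1 [ 0.586 -0.235  0.029] 0.1
n2 [ 0.544 -0.326  0.032] 0.1
sm [ 0.489 -0.043  0.009] 0.2
h0 [0.561 0.358 0.122] 0.3
h1 [0.602 0.279 0.126] 0.2
h2 [0.64 0.2  0.13] 0.4
```

Call:
{"fn": "step_arm", "kwargs": {"commands": [85,0.5,-0.95,0.117,0,0,0,85,0.5,-0.95,0.117,0,0,0,85,0.5,-0.95,0.117,0,0,0,85,0.5,-0.95,0.117,0,0,0,85,0.5,-0.95,0.117,0,0,0,85,0.5,-0.95,0.117,0,0,0,85,0.5,-0.95,0.117,0,0,0,85,0.5,-0.95,0.117,0,0,0,85,0.5,-0.95,0.117,0,0,0,85,0.5,-0.95,0.117,0,0,0], "squeeze": 60}}

```text
clock: 1.35
position: [0.4881, 0.041, 0.2992]
ee_rot: [0.161, 0.987, 0.0, 0.0]
ft_force: [1.3, 0.4, -0.5]
grip_width: 0.99
grasp_force: 0.0
```

Run:
```python
from h import *
o=st();print(np.round(o['joint_pos'],2))
im=camera('wrist');np.save('w1.npy',P_wrist(o))
cv2.imwrite('pics/w1r.png',im[:,:,::-1]);cv2.imwrite('pics/w1.png',cv2.resize(im[:,:,::-1],(800,600),interpolation=cv2.INTER_CUBIC))
```

```text
1.35 [0.4881 0.041  0.2992] [-0.948  0.317 -0.     0.317  0.948  0.   ] F [ 1.3  0.4 -0.5] w 84.6 0.0
[-0.67 -0.02  0.49  1.72  0.01  1.44  1.07]
```

View pics/w1.png

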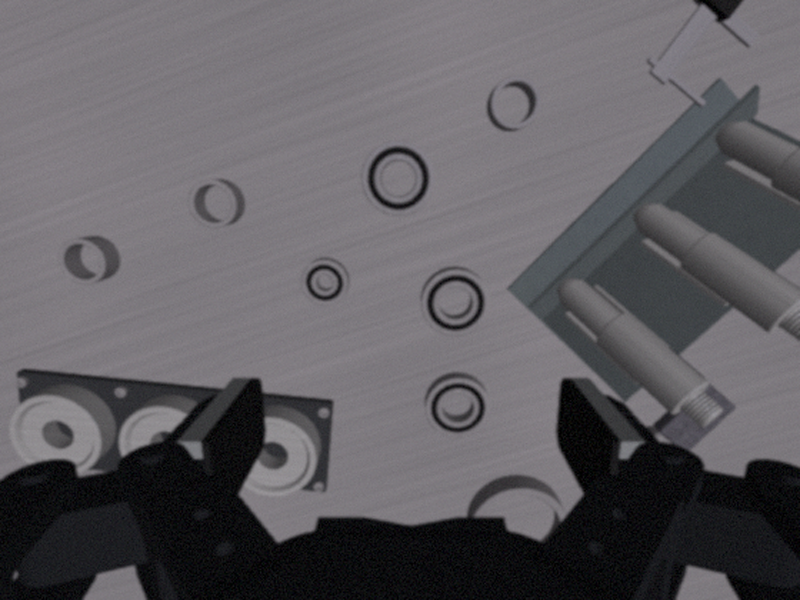

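Run:
```python
from h import *
W=np.load('w1.npy')
for k,p,z in [('b2',(398,179),.016),('b1',(455,302),.016),('b0',(458,407),.016),('s0',(512,105),.012),('s1',(218,202),.012),('s2',(92,259),.012),('n2',(58,434),.03),('n1',(165,443),.03),('n0',(274,455),.03)]:
    print(k,onplane(W,np.array(p)*.7,z).round(4))
im=cv2.imread('pics/w1r.png')
a=im[50:205,30:400];cv2.imwrite('pics/w1c.png',cv2.resize(a,None,fx=2.15,fy=2.15,interpolation=cv2.INTER_CUBIC))
```

```text
b2 [0.4267 0.0505]
b1 [0.5441 0.0645]
b0 [0.6437 0.0368]
s0 [0.4008 0.1578]
s1 [ 0.3958 -0.1024]
s2 [ 0.4058 -0.2285]
n2 [ 0.5445 -0.3251]
n1 [ 0.5847 -0.2344]
n0 [ 0.6289 -0.1421]
```

View pics/w1c.png

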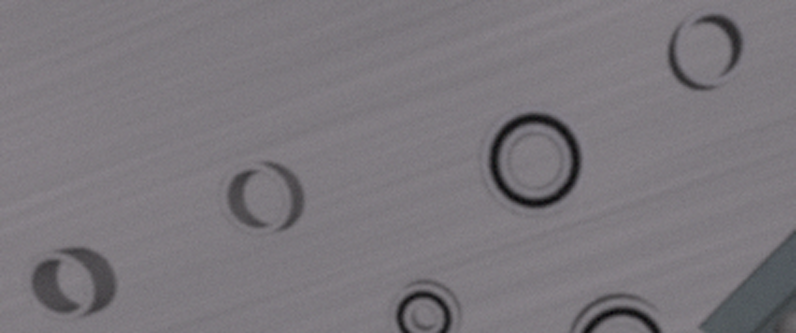

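Call:
{"fn": "step_arm", "kwargs": {"commands": [85,0.094,0.038,-0.398,0,0,0,85,0.094,0.038,-0.398,0,0,0,85,0.094,0.038,-0.398,0,0,0,85,0.094,0.038,-0.398,0,0,0,85,0.094,0.038,-0.398,0,0,0,85,0.094,0.038,-0.398,0,0,0,85,0.094,0.038,-0.398,0,0,0,85,0.094,0.038,-0.398,0,0,0,85,0.094,0.038,-0.398,0,0,0,85,0.094,0.038,-0.398,0,0,0]}}

```text
clock: 2.65
position: [0.5441, 0.0658, 0.0606]
ee_rot: [0.161, 0.987, 0.0, 0.0]
ft_force: [0.0, -0.9, 0.1]
grip_width: 0.999
grasp_force: 0.0
```

Call:
{"fn": "step_arm", "kwargs": {"commands": [85,0,0,-0.06,0,0,0,85,0,0,-0.098,0,0,0,75,0,0,-0.098,0,0,0,50,0,0,-0.098,0,0,0,50,0,0,-0.098,0,0,0,50,0,0,-0.098,0,0,0,50,0,0,-0.098,0,0,0,50,0,0,-0.098,0,0,0,50,0,0,-0.098,0,0,0,50,0,0,-0.098,0,0,0], "squeeze": 60}}

```text
clock: 3.9
position: [0.5449, 0.0658, 0.003]
ee_rot: [0.161, 0.987, 0.001, 0.001]
ft_force: [-2.9, -1.5, 7.2]
grip_width: 0.687
grasp_force: 65.4
```

Call:
{"fn": "step_arm", "kwargs": {"commands": [50,0,0,0.08,0,0,0,50,0,0,0.13,0,0,0,50,0.068,-0.501,0.13,0,0,0,50,0.068,-0.501,0.13,0,0,0,50,0.068,-0.501,0.13,0,0,0,50,0.068,-0.501,0.13,0,0,0,50,0.068,-0.501,0.13,0,0,0,50,0.068,-0.501,0.13,0,0,0,50,0.068,-0.501,0.08,0,0,0,50,0.068,-0.501,0.08,0,0,0]}}

```text
clock: 5.15
position: [0.5836, -0.2335, 0.0479]
ee_rot: [0.16, 0.987, 0.0, -0.002]
ft_force: [-0.0, -0.6, -1.7]
grip_width: 0.697
grasp_force: 66.6
```

Run:
```python
from h import *
o=st();print(np.round(o['joint_pos'],2))
im=camera('wrist');np.save('w2.npy',P_wrist(o))
t=camera('top')[140:310,90:430]
a=cv2.resize(im,(400,300));b=cv2.resize(t,(400,200))
cv2.imwrite('pics/w2r.png',im[:,:,::-1])
cv2.imwrite('pics/w2.png',np.vstack([cv2.resize(im,(560,420)),np.pad(cv2.resize(t,(360,180)),((0,0),(0,200),(0,0)))])[:,:,::-1])
```

```text
5.15 [ 0.5836 -0.2335  0.0479] [-0.949  0.316  0.004  0.316  0.949  0.   ] F [-0.  -0.6 -1.7] w 59.5 66.6
[-0.11  0.55  0.55  1.66 -0.33  1.03  1.8 ]
```

View pics/w2.png

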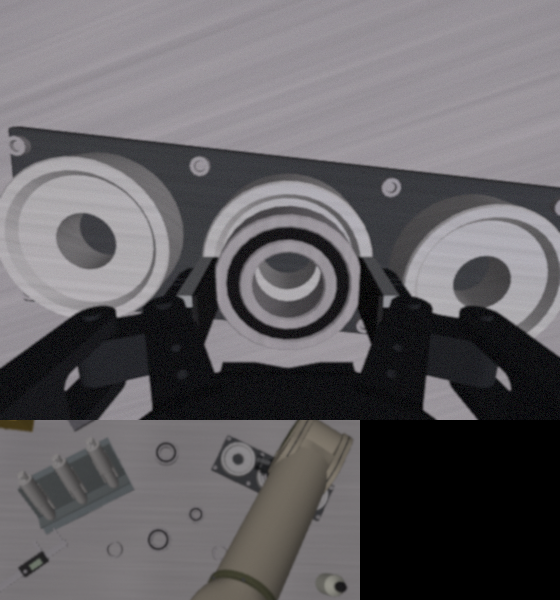

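Run:
```python
from h import *
W=np.load('w2.npy')
print('n2',onplane(W,(86,241),.03),onplane(W,(84,236),.0345),'n0',onplane(W,(482,283),.03),'b',onplane(W,(288,278),.061))
```

```text
n2 [ 0.5442371  -0.32536884] [ 0.54103822 -0.32198079] n0 [ 0.62883104 -0.1434677 ] b [ 0.5808195  -0.23221927]
```

Call:
{"fn": "step_arm", "kwargs": {"commands": [50,0.008,-0.004,0,0,0,0,50,0.008,-0.004,0,0,0,0,50,0.008,-0.004,-0.012,0,0,0,50,0.008,-0.004,-0.023,0,0,0,50,0.008,-0.004,-0.023,0,0,0,78,0.008,-0.004,-0.023,0,0,0,78,0.008,-0.004,-0.023,0,0,0,78,0.008,-0.004,-0.023,0,0,0,85,0.008,-0.004,0.04,0,0,0,85,0.008,-0.004,0.12,0,0,0]}}

```text
clock: 6.5
position: [0.589, -0.2371, 0.1217]
ee_rot: [0.161, 0.987, -0.0, -0.001]
ft_force: [0.4, -1.2, 0.3]
grip_width: 0.997
grasp_force: 0.0
```

Run:
```python
from h import *
o=st()
im=camera('wrist');np.save('w3.npy',P_wrist(o))
cv2.imwrite('pics/w3.png',im[:,:,::-1])
```

```text
6.5 [ 0.589  -0.2371  0.1217] [-0.948  0.317  0.002  0.317  0.948 -0.   ] F [ 0.4 -1.2  0.3] w 85.2 0.0
```

View pics/w3.png

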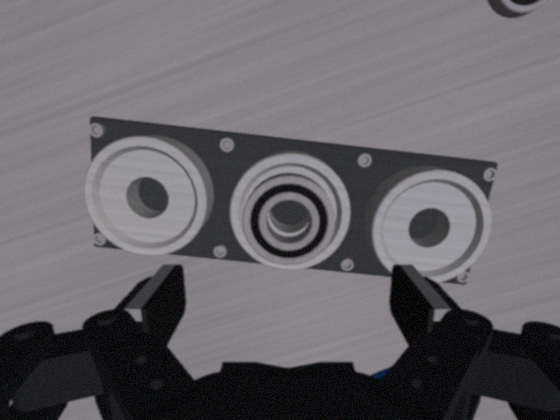

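Run:
```python
from h import *
W=np.load('w3.npy')
for z in(.046,.050): print('b',z,onplane(W,(289,219),z))
for p in[(148,196),(290,210.5),(431,226)]: print('rim',onplane(W,p,.0345))
for p in[(148,197),(428,228)]: print('hole',onplane(W,p,.03))
```

```text
b 0.046 [ 0.58627684 -0.23498681]
b 0.05 [ 0.58520163 -0.23464696]
rim [ 0.54328826 -0.32228406]
rim [ 0.58379367 -0.23337919]
rim [ 0.6256845  -0.14334199]
hole [ 0.5442492  -0.32465003]
hole [ 0.62839113 -0.14426747]
```

Call:
{"fn": "step_arm", "kwargs": {"commands": [85,0.092,0.455,0,0,0,0,85,0.092,0.455,0,0,0,0,85,0.092,0.455,0,0,0,0,85,0.092,0.455,0,0,0,0,85,0.092,0.455,-0.05,0,0,0,85,0.092,0.455,-0.1,0,0,0,85,0.092,0.455,-0.15,0,0,0,85,0.092,0.455,-0.198,0,0,0,75,0.092,0.455,-0.199,0,0,0,55,0.092,0.455,-0.199,0,0,0]}}

```text
clock: 7.8
position: [0.6456, 0.0356, 0.0035]
ee_rot: [0.161, 0.987, 0.0, 0.001]
ft_force: [-13.5, -0.9, 18.0]
grip_width: 0.698
grasp_force: 61.6
```

Call:
{"fn": "step_arm", "kwargs": {"commands": [50,0,0,0,0,0,0,50,0,0,0,0,0,0,50,0,0,0,0,0,0,50,0,0,0.06,0,0,0,50,0,0,0.12,0,0,0,50,-0.02,-0.1,0.12,0,0,0,50,-0.02,-0.2,0.12,0,0,0,50,-0.02,-0.3,0.12,0,0,0,50,-0.02,-0.3,0.12,0,0,0,50,-0.02,-0.3,0.12,0,0,0]}}

```text
clock: 9.05
position: [0.6329, -0.1439, 0.0741]
ee_rot: [0.161, 0.987, 0.0, 0.0]
ft_force: [0.4, 1.1, -1.5]
grip_width: 0.694
grasp_force: 65.5
```

Run:
```python
from h import *
o=st()
im=camera('wrist');np.save('w4.npy',P_wrist(o))
cv2.imwrite('pics/w4.png',im[:,:,::-1])
```

```text
9.05 [ 0.6329 -0.1439  0.0741] [-0.948  0.318  0.     0.318  0.948  0.001] F [ 0.4  1.1 -1.5] w 59.2 65.5
```

Call:
{"fn": "step_arm", "kwargs": {"commands": [50,-0.004,-0.002,0,0,0,0,50,-0.004,-0.002,-0.03,0,0,0,50,-0.004,-0.002,-0.05,0,0,0,50,-0.004,-0.002,-0.065,0,0,0,50,-0.004,-0.002,-0.065,0,0,0,78,-0.004,-0.002,-0.065,0,0,0,78,-0.004,-0.002,-0.065,0,0,0,78,-0.004,-0.002,-0.065,0,0,0,85,-0.004,-0.002,0,0,0,0,85,-0.004,-0.002,0.08,0,0,0]}}

```text
clock: 10.35
position: [0.6298, -0.1453, 0.1223]
ee_rot: [0.161, 0.987, -0.0, -0.001]
ft_force: [0.0, 0.5, 0.3]
grip_width: 0.996
grasp_force: 0.0
```

Run:
```python
from h import *
o=st()
im=camera('wrist');W=P_wrist(o)
g=cv2.medianBlur(im[:,:,1],3)
# black seal ring: find dark closed blobs near predicted spots
for n,X in dict(n0=(.628,-.144,.046),n1=(.586,-.2347,.046)).items():
    u=proj(W,np.array(X)); x,y=u.astype(int); print(n,u)
    s=g[max(y-35,0):y+35,max(x-45,0):x+45]; m=(s<55).astype(np.uint8)
    for c in cv2.findContours(m,cv2.RETR_EXTERNAL,cv2.CHAIN_APPROX_NONE)[0]:
        if len(c)>60: e=cv2.fitEllipse(c);p=np.array(e[0])+[max(x-45,0),max(y-35,0)];print(np.round(e[1],1),p.round(1),onplane(W,p,.046).round(4))
cv2.imwrite('pics/w5.png',im[:,:,::-1])
```

```text
10.35 [ 0.6298 -0.1453  0.1223] [-0.948  0.317  0.002  0.317  0.948 -0.001] F [0.  0.5 0.3] w 85.1 0.0
n0 [288.41076033 220.47500536]
[70.3 75.1] [287.5 220.6] [ 0.6279 -0.1446]
n1 [136.96455554 204.2106069 ]
[68.4 78.6] [136.6 205.2] [ 0.5866 -0.2352]
```

Call:
{"fn": "step_arm", "kwargs": {"commands": [85,-0.339,0.325,0,0,0,0,85,-0.339,0.325,0,0,0,0,85,-0.339,0.325,0,0,0,0,85,-0.339,0.325,0,0,0,0,85,-0.339,0.325,0,0,0,0,85,-0.339,0.325,0,0,0,0,85,-0.339,0.325,0,0,0,0,85,-0.339,0.325,0,0,0,0,85,-0.339,0.325,0,0,0,0,85,-0.339,0.325,0,0,0,0]}}

```text
clock: 11.65
position: [0.4272, 0.0491, 0.1219]
ee_rot: [0.161, 0.987, -0.0, -0.0]
ft_force: [-0.6, -0.2, 0.1]
grip_width: 0.998
grasp_force: 0.0
```

```bash
cat >> h.py <<'E'
def rings(W,im,z,spots,thr=55,half=45):
    g=cv2.medianBlur(im[:,:,1],3)
    for n,X in spots.items():
        x,y=proj(W,np.array([*X,z])).astype(int);x0,y0=max(x-half,0),max(y-half,0)
        s=g[y0:y+half,x0:x+half]
        if s.size==0: print(n,'off image');continue
        for c in cv2.findContours((s<thr).astype(np.uint8),cv2.RETR_EXTERNAL,cv2.CHAIN_APPROX_NONE)[0]:
            if len(c)>60: e=cv2.fitEllipse(c);p=np.array(e[0])+[x0,y0];print(n,np.round(e[1],1),p.round(1),onplane(W,p,z).round(4))
E
python3 - <<'E'
from h import *
o=st()
im=camera('wrist');W=P_wrist(o);rings(W,im,.016,dict(b2=(.4265,.05)))
cv2.imwrite('pics/w6.png',im[:,:,::-1])
E
```

```text
11.65 [0.4272 0.0491 0.1219] [-0.948  0.318  0.     0.318  0.948 -0.   ] F [-0.6 -0.2  0.1] w 85.2 0.0
b2 [64.4 66.5] [288.6 208.8] [0.4251 0.0509]
```

Call:
{"fn": "step_arm", "kwargs": {"commands": [85,-0.0035,0.003,-0.1,0,0,0,85,-0.0035,0.003,-0.17,0,0,0,85,-0.0035,0.003,-0.195,0,0,0,85,-0.0035,0.003,-0.195,0,0,0,75,-0.0035,0.003,-0.195,0,0,0,65,-0.0035,0.003,-0.195,0,0,0,50,-0.0035,0.003,-0.195,0,0,0,50,-0.0035,0.003,-0.195,0,0,0,50,-0.0035,0.003,-0.195,0,0,0,50,-0.0035,0.003,-0.195,0,0,0]}}

```text
clock: 12.95
position: [0.4259, 0.0516, 0.0068]
ee_rot: [0.161, 0.987, 0.001, 0.001]
ft_force: [-6.2, -1.8, 21.6]
grip_width: 0.685
grasp_force: 59.4
```

Call:
{"fn": "step_arm", "kwargs": {"commands": [50,0,0,0.06,0,0,0,50,0,0,0.12,0,0,0,50,0.2,-0.627,0.12,0,0,0,50,0.2,-0.627,0.12,0,0,0,50,0.2,-0.627,0.12,0,0,0,50,0.2,-0.627,0.12,0,0,0,50,0.2,-0.627,0.12,0,0,0,50,0.2,-0.627,0.12,0,0,0,50,0.2,-0.627,0.12,0,0,0,50,0.2,-0.627,0.12,0,0,0]}}

```text
clock: 14.2
position: [0.5444, -0.3266, 0.0771]
ee_rot: [0.162, 0.987, -0.0, -0.0]
ft_force: [-0.2, 0.7, -2.0]
grip_width: 0.683
grasp_force: 66.1
```

Run:
```python
from h import *
o=st()
im=camera('wrist');W=P_wrist(o);rings(W,im,.083,dict(b2=(.543,-.325)),half=80)
cv2.imwrite('pics/w7.png',im[:,:,::-1])
```

```text
14.2 [ 0.5444 -0.3266  0.0771] [-0.948  0.32   0.     0.32   0.948 -0.001] F [-0.2  0.7 -2. ] w 58.3 66.1
b2 [12.2 79.5] [362.8 294.6] [ 0.5629 -0.2978]
b2 [ 9.7 78.2] [213.2 291.7] [ 0.5405 -0.3597]
b2 [107.3 117.5] [287.6 277.9] [ 0.5447 -0.3266]
```

Call:
{"fn": "step_arm", "kwargs": {"commands": [50,-0.001,0.002,0,0,0,0,50,-0.001,0.002,-0.03,0,0,0,50,-0.001,0.002,-0.05,0,0,0,50,-0.001,0.002,-0.065,0,0,0,50,-0.001,0.002,-0.065,0,0,0,78,-0.001,0.002,-0.065,0,0,0,78,-0.001,0.002,-0.065,0,0,0,78,-0.001,0.002,-0.065,0,0,0,85,-0.001,0.002,0,0,0,0,85,-0.001,0.002,0.08,0,0,0]}}

```text
clock: 15.5
position: [0.5438, -0.3233, 0.1254]
ee_rot: [0.161, 0.987, 0.0, -0.001]
ft_force: [-0.1, -1.0, 0.1]
grip_width: 0.991
grasp_force: 0.0
```

Run:
```python
from h import *
o=st()
im=camera('wrist');W=P_wrist(o);rings(W,im,.046,dict(n2=(.544,-.325),n1=(.586,-.2347),n0=(.628,-.144)))
cv2.imwrite('pics/w8.png',im[:,:,::-1])
```

```text
15.5 [ 0.5438 -0.3233  0.1254] [-0.948  0.317  0.002  0.317  0.948 -0.   ] F [-0.1 -1.   0.1] w 84.7 0.0
n2 [70.5 73.5] [287.4 222.2] [ 0.5437 -0.3233]
n1 [20.1 29.5] [438.1 241.5] [ 0.5895 -0.2299]
n1 [62.1 81.9] [426.7 244.4] [ 0.5891 -0.2377]
n0 [51.7 62.2] [563.6 256.2] [ 0.6276 -0.1498]
n0 [11.8 34.1] [534.5 228.1] [ 0.6007 -0.1659]
```

Call:
{"fn": "step_arm", "kwargs": {"commands": [85,-0.231,0.158,0,0,0,0,85,-0.231,0.158,0,0,0,0,85,-0.231,0.158,0,0,0,0,85,-0.231,0.158,0,0,0,0,85,-0.231,0.158,0,0,0,0,85,-0.231,0.158,0,0,0,0,85,-0.231,0.158,0,0,0,0,85,-0.231,0.158,0,0,0,0,85,-0.231,0.158,0,0,0,0,85,-0.231,0.158,0,0,0,0]}}

```text
clock: 16.8
position: [0.4057, -0.2289, 0.125]
ee_rot: [0.161, 0.987, 0.0, -0.0]
ft_force: [0.4, 0.8, -0.2]
grip_width: 0.993
grasp_force: 0.0
```

Run:
```python
from h import *
o=st();print(np.round(o['joint_pos'],2))
im=camera('wrist');W=P_wrist(o);np.save('w9.npy',W)
cv2.imwrite('pics/w9.png',im[:,:,::-1])
```

```text
16.8 [ 0.4057 -0.2289  0.125 ] [-0.948  0.317  0.     0.317  0.948  0.   ] F [ 0.4  0.8 -0.2] w 84.8 0.0
[-0.33  0.07  0.78  2.03 -0.06  1.06  1.73]
```

View pics/w9.png

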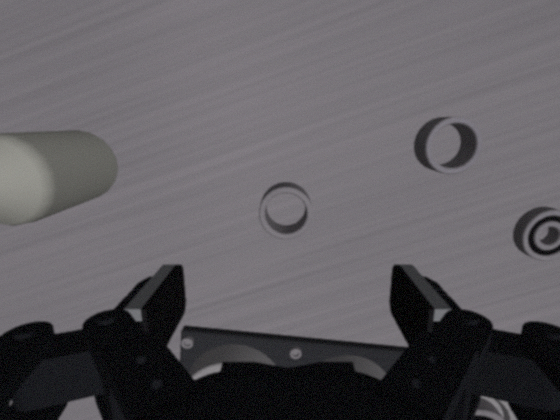

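Run:
```python
from h import *
W=np.load('w9.npy')
print(onplane(W,(285,212.5),.024),onplane(W,(449,145),.024))
print('bottle',onplane(P_fixed('top'),np.array((570,422))*.7,.05))
```

```text
[ 0.40432727 -0.23020605] [ 0.39444973 -0.10620281]
bottle [ 0.32341177 -0.3590069 ]
```

Call:
{"fn": "step_arm", "kwargs": {"commands": [85,-0.002,-0.002,-0.1,0,0,0,85,-0.002,-0.002,-0.17,0,0,0,85,-0.002,-0.002,-0.193,0,0,0,85,-0.002,-0.002,-0.193,0,0,0,60,-0.002,-0.002,-0.193,0,0,0,45,-0.002,-0.002,-0.193,0,0,0,25,-0.002,-0.002,-0.193,0,0,0,25,-0.002,-0.002,-0.193,0,0,0,25,-0.002,-0.002,-0.193,0,0,0,25,-0.002,-0.002,-0.193,0,0,0]}}

```text
clock: 18.1
position: [0.4054, -0.2302, 0.0107]
ee_rot: [0.161, 0.987, 0.001, 0.001]
ft_force: [-5.0, 3.0, 17.8]
grip_width: 0.442
grasp_force: 58.1
```

Call:
{"fn": "step_arm", "kwargs": {"commands": [25,0,0,0.07,0,0,0,25,0,0,0.133,0,0,0,25,0.233,-0.158,0.133,0,0,0,25,0.233,-0.158,0.133,0,0,0,25,0.233,-0.158,0.133,0,0,0,25,0.233,-0.158,0.133,0,0,0,25,0.233,-0.158,0.133,0,0,0,25,0.233,-0.158,0.133,0,0,0,25,0.233,-0.158,0.133,0,0,0,25,0.233,-0.158,0.133,0,0,0]}}

```text
clock: 19.35
position: [0.5443, -0.3245, 0.0893]
ee_rot: [0.161, 0.987, 0.0, 0.0]
ft_force: [0.5, 0.5, -1.1]
grip_width: 0.437
grasp_force: 61.0
```

Run:
```python
from h import *
o=st()
im=camera('wrist');W=P_wrist(o);np.save('w10.npy',W)
cv2.imwrite('pics/w10.png',im[:,:,::-1])
```

```text
19.35 [ 0.5443 -0.3245  0.0893] [-0.948  0.317 -0.     0.317  0.948  0.001] F [ 0.5  0.5 -1.1] w 37.3 61.0
```

View pics/w10.png

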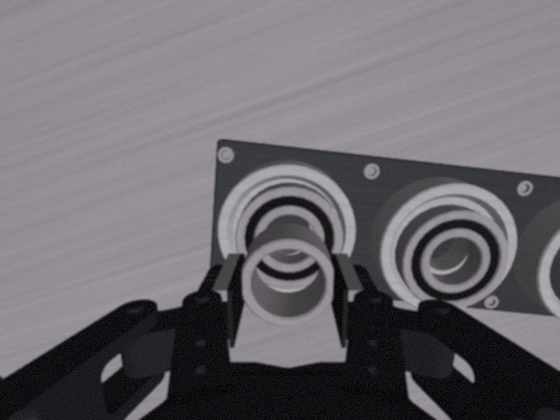

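Call:
{"fn": "step_arm", "kwargs": {"commands": [25,0.001,0.002,-0.02,0,0,0,25,0.001,0.002,-0.04,0,0,0,25,0.001,0.002,-0.053,0,0,0,25,0.001,0.002,-0.053,0,0,0,55,0.001,0.002,-0.053,0,0,0,65,0.001,0.002,-0.053,0,0,0,65,0.001,0.002,-0.053,0,0,0,70,0.001,0.002,0.03,0,0,0,85,0.001,0.002,0.11,0,0,0,85,0.001,0.002,0.11,0,0,0]}}

```text
clock: 20.65
position: [0.5465, -0.3251, 0.159]
ee_rot: [0.161, 0.987, -0.001, 0.003]
ft_force: [0.3, 0.0, -0.2]
grip_width: 0.998
grasp_force: 0.0
```

Run:
```python
from h import *
o=st()
im=camera('wrist');W=P_wrist(o);np.save('w11.npy',W)
x,y=proj(W,np.array([.5437,-.3233,.07])).astype(int);print(x,y)
rings(W,im,.046,dict(n2=(.544,-.325)))
a=im[y-70:y+70,x-80:x+200]
cv2.imwrite('pics/w11.png',cv2.resize(a,None,fx=2.8,fy=2.8,interpolation=cv2.INTER_CUBIC)[:,:,::-1])
```

```text
20.65 [ 0.5465 -0.3251  0.159 ] [-0.948  0.317 -0.006  0.317  0.948 -0.   ] F [ 0.3  0.  -0.2] w 85.2 0.0
288 212
n2 [14.2 25.7] [322.3 243.4] [ 0.582  -0.3079]
n2 [15.7 27.7] [287.8 202.3] [ 0.5418 -0.3232]
n2 [61.8 63.2] [288.5 206.9] [ 0.5454 -0.3238]
```

View pics/w11.png

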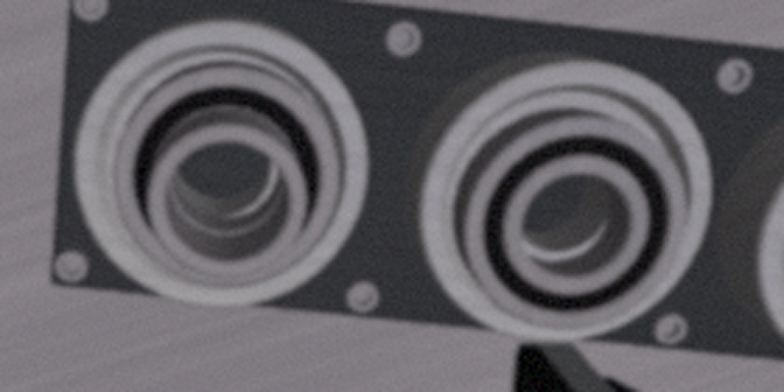

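Call:
{"fn": "step_arm", "kwargs": {"commands": [85,-0.2525,0.3675,-0.057,0,0,0,85,-0.2525,0.3675,-0.057,0,0,0,85,-0.2525,0.3675,-0.057,0,0,0,85,-0.2525,0.3675,-0.057,0,0,0,85,-0.2525,0.3675,-0.057,0,0,0,85,-0.2525,0.3675,-0.057,0,0,0,85,-0.2525,0.3675,-0.057,0,0,0,85,-0.2525,0.3675,-0.057,0,0,0,85,-0.2525,0.3675,-0.057,0,0,0,85,-0.2525,0.3675,-0.057,0,0,0]}}

```text
clock: 21.95
position: [0.3935, -0.1036, 0.1208]
ee_rot: [0.161, 0.987, -0.0, -0.0]
ft_force: [-0.3, 0.1, -0.2]
grip_width: 0.994
grasp_force: 0.0
```

```bash
cat >> h.py <<'E'
def hough(W,im,X,z,r,half=60):
    x,y=proj(W,np.array([*X,z])).astype(int);x0,y0=max(x-half,0),max(y-half,0)
    rp=np.linalg.norm(proj(W,np.array([X[0],X[1]+r,z]))-proj(W,np.array([*X,z])))*4
    s=cv2.resize(cv2.medianBlur(im[y0:y+half,x0:x+half,1],3),None,fx=4,fy=4,interpolation=cv2.INTER_CUBIC)
    c=cv2.HoughCircles(s,cv2.HOUGH_GRADIENT_ALT,1.5,20,param1=60,param2=.5,minRadius=int(rp*.85),maxRadius=int(rp*1.15))
    if c is None: print('none');return
    for q in c.reshape(-1,c.shape[-1])[:4]: p=q[:2]/4+[x0,y0]-.4;print('circle',p.round(1),(r*q[2]/rp).round(4),onplane(W,p,z).round(4))
E
python3 - <<'E'
from h import *
o=st()
im=camera('wrist');W=P_wrist(o);np.save('w12.npy',W)
cv2.imwrite('pics/w12.png',im[:,:,::-1]);hough(W,im,(.395,-.1045),.024,.0155);hough(W,im,(.395,-.1045),.024,.020)
im=cv2.imread('pics/w9.png')[:,:,::-1];W=np.load('w9.npy');hough(W,im,(.4043,-.230),.024,.0155);hough(W,im,(.4043,-.230),.024,.020)
E
```

```text
21.95 [ 0.3935 -0.1036  0.1208] [-0.948  0.318  0.     0.318  0.948 -0.   ] F [-0.3  0.1 -0.2] w 84.9 0.0
circle [288.6 209.8] 0.014 [ 0.3899 -0.1014]
circle [289.7 218.5] 0.0142 [ 0.3963 -0.1027]
none
circle [285.  205.6] 0.0141 [ 0.3994 -0.2286]
none
```

Call:
{"fn": "step_arm", "kwargs": {"commands": [85,0.0035,0.0015,-0.1,0,0,0,85,0.0035,0.0015,-0.17,0,0,0,85,0.0035,0.0015,-0.185,0,0,0,85,0.0035,0.0015,-0.185,0,0,0,60,0.0035,0.0015,-0.185,0,0,0,45,0.0035,0.0015,-0.185,0,0,0,25,0.0035,0.0015,-0.185,0,0,0,25,0.0035,0.0015,-0.185,0,0,0,25,0.0035,0.0015,-0.185,0,0,0,25,0.0035,0.0015,-0.185,0,0,0]}}

```text
clock: 23.25
position: [0.3964, -0.1021, 0.0111]
ee_rot: [0.161, 0.987, 0.001, 0.0]
ft_force: [-6.0, 2.0, 21.3]
grip_width: 0.44
grasp_force: 57.7
```

Call:
{"fn": "step_arm", "kwargs": {"commands": [25,0,0,0.07,0,0,0,25,0,0,0.133,0,0,0,25,0.3175,-0.221,0.133,0,0,0,25,0.3175,-0.221,0.133,0,0,0,25,0.3175,-0.221,0.133,0,0,0,25,0.3175,-0.221,0.133,0,0,0,25,0.3175,-0.221,0.133,0,0,0,25,0.3175,-0.221,0.133,0,0,0,25,0.3175,-0.221,0.133,0,0,0,25,0.3175,-0.221,0.133,0,0,0]}}

```text
clock: 24.5
position: [0.5859, -0.2337, 0.0903]
ee_rot: [0.16, 0.987, 0.001, 0.0]
ft_force: [0.8, 0.0, -0.4]
grip_width: 0.435
grasp_force: 61.2
```

Run:
```python
from h import *
o=st()
im=camera('wrist');W=P_wrist(o)
cv2.imwrite('pics/w13.png',im[:,:,::-1]);z=o['position'][2]+.013
hough(W,im,o['position'][:2],z,.0155);hough(W,im,o['position'][:2],z,.02)
```

```text
24.5 [ 0.5859 -0.2337  0.0903] [-0.949  0.316 -0.001  0.316  0.949  0.002] F [ 0.8  0.  -0.4] w 37.1 61.2
circle [284.4 280.2] 0.0169 [ 0.5836 -0.2342]
none
```

Call:
{"fn": "step_arm", "kwargs": {"commands": [25,0.002,-0.001,-0.02,0,0,0,25,0.002,-0.001,-0.04,0,0,0,25,0.002,-0.001,-0.054,0,0,0,25,0.002,-0.001,-0.054,0,0,0,55,0.002,-0.001,-0.054,0,0,0,65,0.002,-0.001,-0.054,0,0,0,65,0.002,-0.001,-0.054,0,0,0,70,0.002,-0.001,0.03,0,0,0,85,0.002,-0.001,0.11,0,0,0,85,0.002,-0.001,0.11,0,0,0]}}

```text
clock: 25.8
position: [0.5889, -0.2367, 0.1594]
ee_rot: [0.161, 0.987, -0.0, 0.003]
ft_force: [0.5, 0.4, -0.3]
grip_width: 0.997
grasp_force: 0.0
```

Run:
```python
from h import *
o=st()
im=camera('wrist');W=P_wrist(o);np.save('w14.npy',W)
cv2.imwrite('pics/w14.png',im[:,:,::-1]);
for n in [(.5865,-.235),(.544,-.324)]:
  hough(W,im,n,.07,.0155);hough(W,im,n,.07,.02)
```

```text
25.8 [ 0.5889 -0.2367  0.1594] [-0.948  0.317 -0.006  0.317  0.948  0.   ] F [ 0.5  0.4 -0.3] w 85.2 0.0
circle [290.2 212.6] 0.0144 [ 0.5863 -0.2336]
circle [288.4 195.4] 0.0221 [ 0.5742 -0.231 ]
circle [288.4 195.4] 0.02 [ 0.5742 -0.231 ]
circle [151.6 198.2] 0.0146 [ 0.5462 -0.3212]
circle [160.2 186.6] 0.0162 [ 0.5406 -0.3122]
circle [146.4 198.2] 0.0212 [ 0.545  -0.3247]
```

Call:
{"fn": "step_arm", "kwargs": {"commands": [85,-0.31,0.65,-0.06,0,0,0,85,-0.31,0.65,-0.06,0,0,0,85,-0.31,0.65,-0.06,0,0,0,85,-0.31,0.65,-0.06,0,0,0,85,-0.31,0.65,-0.06,0,0,0,85,-0.31,0.65,-0.06,0,0,0,85,-0.31,0.65,-0.06,0,0,0,85,-0.31,0.65,-0.06,0,0,0,85,-0.31,0.65,-0.06,0,0,0,85,-0.31,0.65,-0.06,0,0,0]}}

```text
clock: 27.1
position: [0.4015, 0.1534, 0.1194]
ee_rot: [0.162, 0.987, -0.0, -0.0]
ft_force: [-0.4, 0.2, -0.5]
grip_width: 0.995
grasp_force: 0.0
```

Run:
```python
from h import *
o=st()
im=camera('wrist');W=P_wrist(o);np.save('w15.npy',W)
cv2.imwrite('pics/w15r.png',im[:,:,::-1]);print(proj(W,np.array([.4,.156,.024])));hough(W,im,(.4,.156),.024,.0155)
a=cv2.imread('pics/w14.png')
cv2.imwrite('pics/w15.png',np.hstack([cv2.resize(a,(400,300)),cv2.resize(im[:,:,::-1],(400,300))]))
```

```text
27.1 [0.4015 0.1534 0.1194] [-0.948  0.319  0.     0.319  0.948 -0.001] F [-0.4  0.2 -0.5] w 85.0 0.0
[290.13169775 212.6493321 ]
circle [293.4 208.6] 0.0166 [0.3979 0.1591]
```

View pics/w15.png

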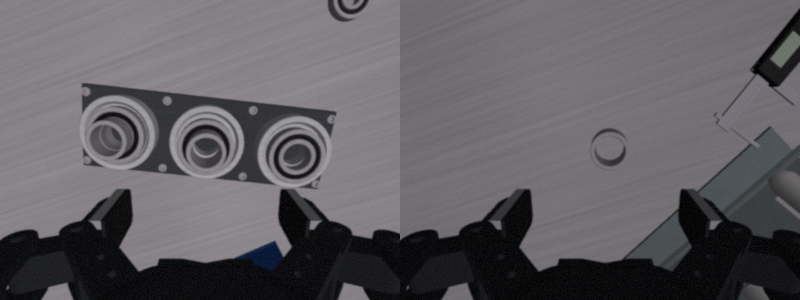

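Call:
{"fn": "step_arm", "kwargs": {"commands": [85,-0.003,0.005,-0.1,0,0,0,85,-0.003,0.005,-0.17,0,0,0,85,-0.003,0.005,-0.182,0,0,0,85,-0.003,0.005,-0.182,0,0,0,60,-0.003,0.005,-0.182,0,0,0,45,-0.003,0.005,-0.182,0,0,0,25,-0.003,0.005,-0.182,0,0,0,25,-0.003,0.005,-0.182,0,0,0,25,-0.003,0.005,-0.182,0,0,0,25,-0.003,0.005,-0.182,0,0,0]}}

```text
clock: 28.4
position: [0.3999, 0.1582, 0.0117]
ee_rot: [0.161, 0.987, 0.001, -0.0]
ft_force: [-5.0, -2.6, 20.4]
grip_width: 0.442
grasp_force: 57.7
```

Call:
{"fn": "step_arm", "kwargs": {"commands": [25,0,0,0.07,0,0,0,25,0,0,0.133,0,0,0,25,0.381,-0.5025,0.133,0,0,0,25,0.381,-0.5025,0.133,0,0,0,25,0.381,-0.5025,0.133,0,0,0,25,0.381,-0.5025,0.133,0,0,0,25,0.381,-0.5025,0.133,0,0,0,25,0.381,-0.5025,0.133,0,0,0,25,0.381,-0.5025,0.133,0,0,0,25,0.381,-0.5025,0.133,0,0,0]}}

```text
clock: 29.65
position: [0.6278, -0.144, 0.0901]
ee_rot: [0.161, 0.987, 0.0, -0.0]
ft_force: [-0.5, 0.2, -1.2]
grip_width: 0.435
grasp_force: 60.9
```

Run:
```python
from h import *
o=st()
im=camera('wrist');W=P_wrist(o)
cv2.imwrite('pics/w16.png',im[:,:,::-1]);z=o['position'][2]+.013
hough(W,im,o['position'][:2],z,.0155)
```

```text
29.65 [ 0.6278 -0.144   0.0901] [-0.948  0.318  0.001  0.318  0.948  0.   ] F [-0.5  0.2 -1.2] w 37.2 60.9
circle [288.1 280.6] 0.0154 [ 0.6261 -0.1431]
```

Call:
{"fn": "step_arm", "kwargs": {"commands": [25,0.002,-0.002,-0.02,0,0,0,25,0.002,-0.002,-0.04,0,0,0,25,0.002,-0.002,-0.053,0,0,0,25,0.002,-0.002,-0.053,0,0,0,55,0.002,-0.002,-0.053,0,0,0,65,0.002,-0.002,-0.053,0,0,0,65,0.002,-0.002,-0.053,0,0,0,70,0.002,-0.002,0.03,0,0,0,85,0.002,-0.002,0.11,0,0,0,85,0.002,-0.002,0.18,0,0,0]}}

```text
clock: 30.95
position: [0.6293, -0.1453, 0.2001]
ee_rot: [0.161, 0.987, 0.0, 0.0]
ft_force: [-0.3, -0.1, -0.8]
grip_width: 0.992
grasp_force: 0.0
```

Run:
```python
from h import *
o=st();print(np.round(o['joint_pos'],2))
im=camera('wrist');W=P_wrist(o)
cv2.imwrite('pics/w17.png',im[:,:,::-1])
hough(W,im,(.628,-.1445),.07,.0155)
# rack from both fixed views, several hypotheses
A,B=P_fixed('top'),P_fixed('side')
```

```text
30.95 [ 0.6293 -0.1453  0.2001] [-0.948  0.317 -0.001  0.317  0.948  0.   ] F [-0.3 -0.1 -0.8] w 84.7 0.0
[-0.52  0.55  0.98  1.49 -0.46  1.35  1.73]
circle [288.8 203.8] 0.0149 [ 0.6293 -0.144 ]
circle [287.  194.5] 0.0169 [ 0.6214 -0.143 ]
```

Call:
{"fn": "step_arm", "kwargs": {"commands": [85,-0.15,0.6,0.05,0,0,0.06,85,-0.15,0.6,0.05,0,0,0.12,85,-0.15,0.6,0.05,0,0,0.18,85,-0.15,0.6,0.05,0,0,0.25,85,-0.15,0.6,0.05,0,0,0.25,85,-0.15,0.6,0.05,0,0,0.25,85,-0.15,0.6,0.05,0,0,0.25,85,-0.15,0.6,0.05,0,0,0.25,85,-0.15,0.6,0.05,0,0,0.25,85,-0.15,0.6,0.05,0,0,0.25]}}

```text
clock: 32.25
position: [0.5396, 0.2135, 0.2282]
ee_rot: [-0.228, 0.974, -0.0, 0.0]
ft_force: [-0.1, -0.5, 0.0]
grip_width: 0.994
grasp_force: 0.0
```

Run:
```python
from h import *
o=st();print(np.round(o['joint_pos'],2))
im=camera('wrist');W=P_wrist(o);np.save('w18.npy',W)
cv2.imwrite('pics/w18r.png',im[:,:,::-1]);cv2.imwrite('pics/w18.png',cv2.resize(im,(800,600),interpolation=cv2.INTER_CUBIC)[:,:,::-1])
```

```text
32.25 [0.5396 0.2135 0.2282] [-0.896 -0.444 -0.    -0.444  0.896 -0.   ] F [-0.1 -0.5  0. ] w 84.9 0.0
[-1.12  0.29  0.81  1.62 -0.21  1.32  1.75]
```

View pics/w18.png

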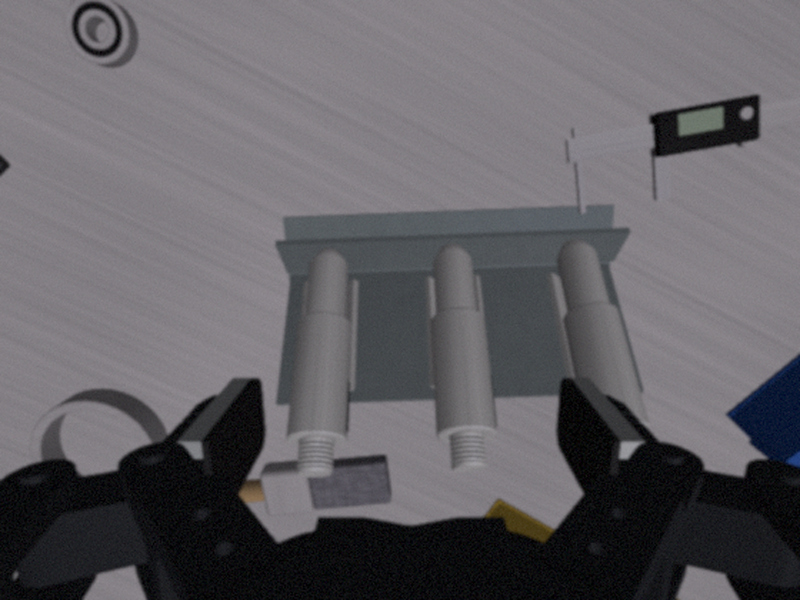

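```bash
cat >> h.py <<'E'
def axis(p,t,s): # rack pose p=(x,y,yaw), trough y t, s along spindle -> world
    c,q=np.cos(p[2]),np.sin(p[2]); u=-.055+s*.7071; return np.array([p[0]+c*u-q*t,p[1]+q*u+c*t,.03+s*.7071])
E
python3 - <<'E'
from h import *
from scipy.optimize import least_squares
W=np.load('w18.npy');A,B=P_fixed('top'),P_fixed('side')
ob=[(W,-.085,.148,315,467),(W,0,.148,467,462),(W,-.085,.055,328,315),(W,0,.055,455,310),(W,.085,.055,587,304),(W,0,.130,466,433),(W,-.085,.130,318,437)]
ob2=[(A,.085,.148,157,275),(A,0,.148,205,252),(A,-.085,.148,252,231),(B,.085,.148,293,177),(B,0,.148,330,183),(B,-.085,.148,369,189)]
f=lambda p,o:np.ravel([proj(P,axis(p,t,s)+[0,0,p[3] if len(p)>3 else 0])-np.array([u,v])*.7 for P,t,s,u,v in o])
for o in (ob,ob2,ob+ob2):
  for p0 in ([.558,.257,.464],[.558,.257,.464,0]):
    r=least_squares(f,p0,args=(o,));print(r.x.round(4),r.fun.round(1))
np.save('rack.npy',least_squares(f,[.558,.257,.464],args=(ob,)).x)
p=np.load('rack.npy')
for t in(-.085,0,.085):print(t,axis(p,t,.105).round(4),axis(p,t,0).round(4))
E
```

```text
[0.5588 0.2565 0.5077] [-0.6  0.5  1.9 -0.6 -3.1  2.3  0.7  1.6  1.6  1.6  0.5 -3.2 -1.2 -1.5]
[ 0.5593  0.2568  0.5079 -0.0011] [-0.2  0.2  1.7 -0.8 -2.8  2.5  0.6  1.8  1.2  1.8  0.3 -3.3 -0.9 -1.6]
[0.5551 0.2526 0.4823] [ 1.2  0.4  0.3  0.7 -0.2 -0.2  0.7 -2.   0.  -1.4 -1.  -0.6]
[ 0.5567  0.2548  0.4837 -0.0054] [ 0.9  0.1 -0.1  0.4 -0.7 -0.4  0.9 -0.8  0.1 -0.2 -1.   0.6]
[0.5586 0.2563 0.5065] [-0.9  0.   1.6 -0.9 -3.2  1.9  0.6  1.3  1.5  1.4  0.2 -3.5 -1.5 -2.
 -0.4 -0.1 -1.6 -0.6 -2.5 -2.2  0.3 -2.5 -0.1 -2.2 -1.  -1.8]
[ 0.5596  0.2568  0.5073 -0.0024] [-0.1 -0.5  1.3 -1.4 -2.7  2.4  0.4  1.8  0.5  1.8 -0.  -3.8 -0.8 -2.2
 -0.3 -0.4 -1.6 -0.8 -2.6 -2.4  0.5 -2.   0.1 -1.7 -0.8 -1.2]
-0.085 [0.617  0.1916 0.1042] [0.5521 0.1555 0.03  ]
0 [0.5756 0.2659 0.1042] [0.5108 0.2298 0.03  ]
0.085 [0.5343 0.3402 0.1042] [0.4694 0.3041 0.03  ]
```

Call:
{"fn": "step_arm", "kwargs": {"commands": [85,0,0,0.1,0.03,-0.055,0,85,0,0,0.1,0.06,-0.11,0,85,0,0,0.1,0.09,-0.165,0,85,0,0,0.1,0.1185,-0.22,0,85,0,0,0.1,0.1185,-0.22,0,85,0,0,0.1,0.1185,-0.22,0,85,0,0,0.1,0.1185,-0.22,0,85,0,0,0.1,0.1185,-0.22,0,85,0,0,0.1,0.1185,-0.22,0,85,0,0,0.1,0.1185,-0.22,0]}}

```text
clock: 33.55
position: [0.5394, 0.215, 0.2882]
ee_rot: [-0.212, 0.899, 0.099, 0.369]
ft_force: [-0.0, 0.5, 0.2]
grip_width: 1.0
grasp_force: 0.0
```

Run:
```python
from h import *
o=st();print(np.round(o['joint_pos'],2), R.from_quat(o['ee_rot']).as_matrix()[:,2].round(3))
```

```text
33.55 [0.5394 0.215  0.2882] [-0.638 -0.308 -0.706 -0.455  0.89   0.022] F [-0.   0.5  0.2] w 85.4 0.0
[-1.14 -0.42  0.57  2.21  0.48  0.54  1.2 ] [ 0.622  0.335 -0.708]
```

```bash
cat >> h.py <<'E'
def tool(yaw,tilt=0): # closing axis at yaw+90deg, pointing forward by tilt
    M=np.array([[-np.cos(yaw),-np.sin(yaw),0],[-np.sin(yaw),np.cos(yaw),0],[0,0,-1]]).T
    return R.from_rotvec(-tilt*M[:,1])*R.from_matrix(M)
def delta(X,Rt):
    o=get_obs();r=(Rt*R.from_quat(o['ee_rot']).inv()).as_rotvec()/np.pi
    print('frac',((np.array(X)-o['position'])/.6).round(4),r.round(4))
E
python3 - <<'E'
from h import *
delta((.6147,.1898,.19),tool(.494))
E
```

```text
frac [ 0.1255 -0.042  -0.1637] [-0.1218  0.218   0.0094]
```

Call:
{"fn": "step_arm", "kwargs": {"commands": [85,0.1255,-0.042,-0.05,-0.03,0.055,0.002,85,0.1255,-0.042,-0.05,-0.06,0.11,0.005,85,0.1255,-0.042,-0.05,-0.09,0.164,0.007,85,0.1255,-0.042,-0.1,-0.122,0.218,0.009,85,0.1255,-0.042,-0.163,-0.122,0.218,0.009,85,0.1255,-0.042,-0.163,-0.122,0.218,0.009,85,0.1255,-0.042,-0.163,-0.122,0.218,0.009,85,0.1255,-0.042,-0.163,-0.122,0.218,0.009,85,0.1255,-0.042,-0.163,-0.122,0.218,0.009,85,0.1255,-0.042,-0.163,-0.122,0.218,0.009]}}

```text
clock: 34.8
position: [0.6143, 0.19, 0.1918]
ee_rot: [-0.244, 0.97, 0.001, 0.001]
ft_force: [-0.1, 0.4, -0.3]
grip_width: 0.991
grasp_force: 0.0
```

Run:
```python
from h import *
o=st();print(np.round(o['joint_pos'],2))
im=camera('wrist');W=P_wrist(o);np.save('w19.npy',W)
p=(.5575,.2555,.494)
for t in(-.085,0):
  for s in (.055,.13,.148): print(t,s,(proj(W,axis(p,t,s))).round(1))
cv2.imwrite('pics/w19.png',im[:,:,::-1])
```

```text
34.8 [0.6143 0.19   0.1918] [-0.881 -0.473 -0.003 -0.473  0.881  0.001] F [-0.1  0.4 -0.3] w 84.6 0.0
[-1.08  0.57  1.03  1.51 -0.5   1.34  2.05]
-0.085 0.055 [286.5 162. ]
-0.085 0.13 [286.5 251.9]
-0.085 0.148 [286.5 278. ]
0 0.055 [397.  161.9]
0 0.13 [415.2 251.8]
0 0.148 [420.5 277.9]
```

View pics/w19.png

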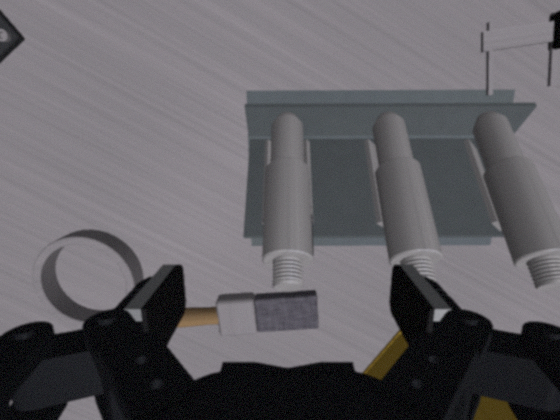

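Call:
{"fn": "step_arm", "kwargs": {"commands": [85,-0.001,0.0015,-0.08,0,0,0,85,-0.001,0.0015,-0.14,0,0,0,85,-0.001,0.0015,-0.173,0,0,0,85,-0.001,0.0015,-0.173,0,0,0,65,-0.001,0.0015,-0.173,0,0,0,50,-0.001,0.0015,-0.173,0,0,0,40,-0.001,0.0015,-0.173,0,0,0,20,-0.001,0.0015,-0.173,0,0,0,20,-0.001,0.0015,-0.173,0,0,0,20,-0.001,0.0015,-0.173,0,0,0], "squeeze": 110}}

```text
clock: 36.1
position: [0.6147, 0.1901, 0.088]
ee_rot: [-0.244, 0.97, -0.0, 0.001]
ft_force: [-2.3, -1.3, 8.6]
grip_width: 0.365
grasp_force: 108.3
```

Run:
```python
from h import *
T=tool(-.431,.785)
delta((.5544,-.3293,.1935),T)
```

```text
frac [-0.1005 -0.8656  0.1758] [ 0.0083 -0.2579 -0.2781]
```

Call:
{"fn": "step_arm", "kwargs": {"commands": [20,0,0,0.08,0,0,0,20,0,0,0.18,0,0,0,20,0,0,0.27,0,0,0,20,-0.01,-0.1,0.27,0.001,-0.037,-0.04,20,-0.02,-0.2,0.27,0.002,-0.074,-0.08,20,-0.035,-0.3,0.27,0.0036,-0.11,-0.119,20,-0.045,-0.4,0.27,0.0048,-0.147,-0.159,20,-0.06,-0.5,0.27,0.006,-0.184,-0.198,20,-0.07,-0.6,0.27,0.007,-0.22,-0.238,20,-0.08,-0.7,0.27,0.0083,-0.258,-0.278]}}

```text
clock: 37.35
position: [0.5686, -0.1883, 0.2484]
ee_rot: [0.153, 0.926, -0.073, 0.337]
ft_force: [0.9, -2.5, -3.7]
grip_width: 0.359
grasp_force: 112.0
```

Run:
```python
from h import *
o=st();print(np.round(o['joint_pos'],2));delta((.5544,-.3293,.1935),tool(-.431,.785))
```

```text
37.35 [ 0.5686 -0.1883  0.2484] [-0.726  0.234 -0.646  0.333  0.942 -0.032] F [ 0.9 -2.5 -3.7] w 30.7 112.0
[-0.88 -0.42  0.88  2.18  0.87  0.7   0.78]
frac [-0.0237 -0.2351 -0.0916] [-0.0004 -0.0279 -0.0287]
```

Call:
{"fn": "step_arm", "kwargs": {"commands": [20,-0.0237,-0.1,0,0,-0.028,-0.0287,20,-0.0237,-0.2,0,0,-0.028,-0.0287,20,-0.0237,-0.2351,-0.04,0,-0.028,-0.0287,20,-0.0237,-0.2351,-0.0916,0,-0.028,-0.0287,20,-0.0237,-0.2351,-0.0916,0,-0.028,-0.0287,20,-0.0237,-0.2351,-0.0916,0,-0.028,-0.0287,20,-0.0237,-0.2351,-0.0916,0,-0.028,-0.0287,20,-0.0237,-0.2351,-0.0916,0,-0.028,-0.0287,20,-0.0237,-0.2351,-0.0916,0,-0.028,-0.0287,20,-0.0237,-0.2351,-0.0916,0,-0.028,-0.0287]}}

```text
clock: 38.6
position: [0.5557, -0.3275, 0.1936]
ee_rot: [0.195, 0.904, -0.083, 0.372]
ft_force: [0.5, -0.0, -4.6]
grip_width: 0.359
grasp_force: 111.9
```

Run:
```python
from h import *
o=st();print(np.round(o['joint_pos'],2));delta((.5544,-.3293,.1935),tool(-.431,.785))
im=camera('side');w=camera('wrist');B=P_fixed('side');W=P_wrist(o)
cv2.imwrite('pics/s20r.png',im[:,:,::-1]);cv2.imwrite('pics/w20r.png',w[:,:,::-1])
Rm=R.from_quat(o['ee_rot']).as_matrix();G=o['position']+Rm@[0,0,-.0162];a=Rm@[-.7071,0,-.7071];print(G,a)
for s in(0,.055,.13,.148):print(s,'side',proj(B,G+a*(s-.105)).round(1),'wrist',proj(W,G+a*(s-.105)).round(1))
a=cv2.resize(im[140:320,260:440],(600,600),interpolation=cv2.INTER_CUBIC)
b=cv2.resize(w[100:420,150:430],(200,229))
c=np.zeros((600,800,3),np.uint8);c[:,:600]=a;c[:229,600:]=b;cv2.imwrite('pics/s20.png',c[:,:,::-1])
```

```text
38.6 [ 0.5557 -0.3275  0.1936] [-0.647  0.291 -0.704  0.414  0.91  -0.004] F [ 0.5 -0.  -4.6] w 30.7 111.9
[-0.89 -0.35  1.27  2.21  0.93  0.35  0.87]
frac [-0.0021 -0.0031 -0.0002] [ 0.0007 -0.0015 -0.0013]
[ 0.54531144 -0.32269578  0.20509192] [0.00512203 0.00217834 0.99997492]
0 side [379.3 251. ] wrist [287.3 104.7]
0.055 side [383.7 231.7] wrist [287.2 186. ]
0.13 side [390.4 202.5] wrist [287.2 354. ]
0.148 side [392.1 195. ] wrist [287.1 410.3]
```

View pics/s20.png

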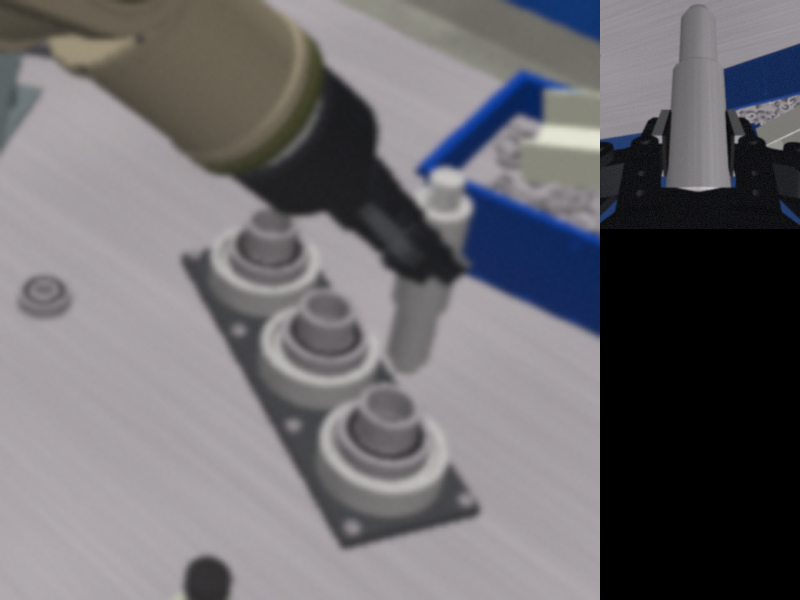

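Run:
```python
from h import *
B=P_fixed('side')
print(proj(B,np.array([.5443,-.324,.07])),proj(B,np.array([.586,-.235,.07])),proj(B,np.array([.628,-.1445,.07])))
X=np.array([.5453,-.3227,.1]);p=proj(B,X)
for d in np.eye(3)*.005: print((proj(B,X+d)-p).round(2))
im=cv2.imread('pics/s20r.png');m=im[185:285,330:430]
cv2.imwrite('pics/s21.png',np.hstack([cv2.resize(m,(500,500),interpolation=cv2.INTER_CUBIC)]))
g=cv2.cvtColor(im,cv2.COLOR_BGR2GRAY)
for y in (229,234,238,242,246,250): print(y,' '.join(map(str,g[y,368:400])))
for y in (252,254,256,258,260,262,264): print(y,' '.join(map(str,g[y,360:396])))
```

```text
[377.37470145 261.24542846] [358.07023108 231.76278869] [341.1335098  206.12629181]
[ 1.47 -1.1 ]
[-1.89 -1.26]
[ 0.38 -1.68]
229 167 167 168 167 169 169 168 167 160 142 117 102 99 101 104 108 109 112 112 115 115 115 113 112 109 111 125 148 162 165 166 166
234 163 166 167 167 168 168 168 168 165 152 126 106 99 102 105 109 111 113 114 114 113 114 115 125 142 155 163 167 169 168 168 168
238 130 156 167 170 170 170 167 165 153 129 107 99 100 103 107 110 112 113 113 113 112 114 129 150 163 166 166 165 166 165 166 165
242 115 146 164 180 185 178 168 156 131 108 99 100 102 107 110 111 113 112 113 112 113 128 149 162 166 167 167 166 165 166 165 165
246 118 126 154 177 180 169 159 147 125 107 102 102 106 109 112 114 114 113 111 114 127 149 161 165 166 166 165 165 165 164 165 164
250 161 175 175 155 124 92 83 104 131 139 128 115 111 112 113 116 123 134 147 157 162 164 163 162 162 161 161 163 163 164 164 164
252 128 132 138 147 160 171 177 177 167 152 133 111 90 73 69 73 89 113 137 148 147 144 144 147 153 159 162 163 164 164 163 164 164 162 162 160
254 172 172 171 166 162 154 144 135 124 115 108 101 94 90 94 96 95 103 123 145 158 162 162 162 162 163 163 163 163 163 162 163 163 163 162 161
256 131 128 126 124 120 116 114 114 116 122 128 131 129 125 125 125 123 125 131 140 151 158 161 163 163 162 162 162 162 163 162 161 161 161 162 162
258 118 117 116 116 116 115 116 122 135 142 131 113 106 103 103 103 102 103 103 106 112 124 141 154 161 162 161 161 159 160 160 161 161 161 161 161
260 118 121 127 133 140 144 146 149 150 140 118 102 100 101 103 102 101 99 97 96 94 95 103 124 148 159 159 160 160 159 159 159 160 159 160 161
262 136 153 165 168 162 145 125 121 133 138 125 109 105 106 106 105 103 101 98 94 91 89 92 107 133 152 155 156 158 159 158 159 159 158 158 159
264 171 172 167 155 129 93 74 82 100 119 130 133 126 119 113 112 113 110 105 100 97 94 101 119 140 151 157 162 164 162 158 158 158 158 158 158
```

Call:
{"fn": "step_arm", "kwargs": {"commands": [20,-0.0063,-0.002,0,0,0,0,20,-0.0063,-0.002,-0.02,0,0,0,20,-0.0063,-0.002,-0.03,0,0,0,20,-0.0063,-0.002,-0.04,0,0,0,20,-0.0063,-0.002,-0.05,0,0,0,20,-0.0063,-0.002,-0.06,0,0,0,20,-0.0063,-0.002,-0.067,0,0,0,20,-0.0063,-0.002,-0.067,0,0,0,20,-0.0063,-0.002,-0.067,0,0,0,20,-0.0063,-0.002,-0.067,0,0,0]}}

```text
clock: 39.95
position: [0.552, -0.3286, 0.1531]
ee_rot: [0.195, 0.904, -0.083, 0.372]
ft_force: [0.0, -0.1, -4.4]
grip_width: 0.363
grasp_force: 112.0
```

```bash
cat >> h.py <<'E'
def sideaxis(y0,y1,x0,x1,step=3):
    g=cv2.cvtColor(camera('side'),cv2.COLOR_RGB2GRAY).astype(float)
    cv2.imwrite('pics/side_last.png',g)
    for y in range(y0,y1,step): print(y,' '.join('%d'%v for v in g[y,x0:x1]))
E
python3 - <<'E'
from h import *
o=st();B=P_fixed('side')
for z in (.06,.12):print(proj(B,np.array([.544,-.3245,z])))
sideaxis(238,262,362,402,4)
E
```

```text
39.95 [ 0.552  -0.3286  0.1531] [-0.648  0.29  -0.704  0.414  0.91  -0.005] F [ 0.  -0.1 -4.4] w 31.0 112.0
[376.74852858 264.62628308]
[381.25943238 244.78568997]
238 110 104 97 85 75 92 128 144 134 104 71 48 39 36 34 36 37 36 36 34 34 34 36 37 36 35 33 35 36 38 45 66 101 135 155 161 162 162 163 164
242 96 97 96 86 68 77 112 143 161 177 178 160 127 101 91 89 88 86 80 76 81 94 106 111 108 103 93 87 100 128 151 161 164 163 163 163 163 162 162 162
246 94 103 116 126 129 124 116 124 151 173 175 157 131 111 100 101 102 106 108 111 111 112 112 113 112 109 108 116 136 154 161 162 162 162 163 162 163 162 161 161
250 101 100 103 111 121 138 159 173 172 152 122 94 88 93 96 100 104 107 109 111 111 112 112 112 116 131 146 156 159 160 159 159 159 160 160 161 162 161 160 160
254 168 163 159 151 142 133 122 111 106 99 92 90 92 95 98 100 105 109 111 112 111 111 110 115 132 150 158 159 160 159 160 160 160 159 159 157 157 157 157 158
258 114 114 113 114 113 120 132 139 127 111 101 97 96 99 102 106 109 111 112 112 111 109 115 131 147 156 157 158 159 159 160 159 159 158 158 158 158 159 158 157[ WARN:0@0.459] global loadsave.cpp:1063 imwrite_ Unsupported depth image for selected encoder is fallbacked to CV_8U.
```

Call:
{"fn": "step_arm", "kwargs": {"commands": [20,0,0,-0.008,0,0,0,20,0,0,-0.016,0,0,0,20,0,0,-0.024,0,0,0,20,0,0,-0.032,0,0,0,20,0,0,-0.04,0,0,0,20,0,0,-0.048,0,0,0,20,0,0,-0.055,0,0,0,20,0,0,-0.062,0,0,0,20,0,0,-0.065,0,0,0,20,0,0,-0.065,0,0,0]}}

```text
clock: 41.25
position: [0.5522, -0.3292, 0.1195]
ee_rot: [0.195, 0.906, -0.081, 0.367]
ft_force: [1.3, -0.5, -3.7]
grip_width: 0.362
grasp_force: 112.3
```

Run:
```python
from h import *
o=st();print(np.round(o['joint_pos'],3),R.from_quat(o['ee_rot']).as_matrix()[:,2].round(3))
```

```text
41.25 [ 0.5522 -0.3292  0.1195] [-0.654  0.294 -0.697  0.413  0.911 -0.004] F [ 1.3 -0.5 -3.7] w 30.9 112.3
[ 0.357  0.106  0.137  2.23  -0.992  0.065  2.602] [ 0.634 -0.29  -0.717]
```

Call:
{"fn": "step_arm", "kwargs": {"commands": [45,0,0,0,0,0,0,60,0,0,0,0,0,0,65,0,0,0,0,0,0,65,0,0,0,0,0,0,65,-0.02,0.009,0.023,0,0,0,65,-0.05,0.023,0.057,0,0,0,65,-0.1,0.046,0.115,0,0,0,65,-0.15,0.069,0.17,0,0,0,65,-0.15,0.069,0.17,0,0,0,65,-0.15,0.069,0.17,0,0,0]}}

```text
clock: 42.5
position: [0.4621, -0.2882, 0.2233]
ee_rot: [0.196, 0.905, -0.081, 0.369]
ft_force: [0.3, 0.2, -0.3]
grip_width: 0.759
grasp_force: 0.0
```

Run:
```python
from h import *
o=st();print(np.round(o['joint_pos'],3),R.from_quat(o['ee_rot']).as_matrix()[:,2].round(3))
im=camera('side');cv2.imwrite('pics/s22.png',im[:,:,::-1]);B=P_fixed('side')
g=cv2.cvtColor(im,cv2.COLOR_RGB2GRAY)
for z in (.163,.145,.1,.08,.07):
    x,y=proj(B,np.array([.544,-.3245,z]));print(z,round(x,1),round(y,1),' '.join(map(str,g[int(round(y)),int(x)-14:int(x)+15])))
x,y=proj(B,np.array([.544,-.3245,.163]));x=int(x)
print([int(v) for v in g[int(y)-12:int(y)+50,x]])
```

```text
42.5 [ 0.4621 -0.2882  0.2233] [-0.651  0.294 -0.7    0.414  0.91  -0.003] F [ 0.3  0.2 -0.3] w 64.8 0.0
[ 0.288 -0.329  0.19   2.345  0.05   0.347  1.597] [ 0.636 -0.291 -0.714]
0.163 384.8 229.4 166 166 167 166 167 167 167 168 167 167 174 183 190 191 191 190 190 189 183 174 169 167 166 167 168 167 166 166 164
0.145 383.3 236.0 161 165 167 166 164 165 172 182 185 175 161 147 140 140 138 133 127 126 129 145 167 175 173 168 166 166 165 165 165
0.1 379.7 251.6 170 176 176 166 151 133 115 104 99 99 102 106 108 111 113 114 117 117 117 115 115 112 117 131 151 160 163 162 161
0.08 378.2 258.2 115 115 114 115 123 130 122 108 100 99 101 104 109 111 113 114 115 116 115 114 112 111 118 138 153 158 160 160 160
0.07 377.5 261.4 153 158 159 154 148 144 141 125 106 99 101 105 107 111 112 113 114 115 114 114 111 110 115 132 149 155 158 158 158
[162, 164, 165, 166, 167, 166, 167, 166, 167, 174, 183, 189, 191, 193, 188, 173, 150, 136, 134, 133, 132, 134, 151, 175, 177, 156, 132, 120, 118, 119, 117, 118, 117, 117, 116, 115, 115, 114, 114, 113, 112, 112, 111, 111, 110, 109, 113, 118, 126, 129, 120, 102, 90, 86, 83, 77, 71, 64, 74, 105, 133, 134]
```

```bash
cat > plan.py <<'E'
from h import *
p=(.5575,.2555,.494);TB=np.radians(-20);TF=np.radians(25)
def G_rack(t): return axis(p,t,.105)+.0032*.7071*np.array([np.cos(.494),np.sin(.494),-1])+np.array([-.0005,.001,0])
def tcp_rack(t,back=0): T=tool(.494,TB);return G_rack(t)+(.016-back)*T.as_matrix()[:,2],T
def tcp_nest(n,tip,yaw=-.431): T=tool(yaw,TF);return np.array([n[0],n[1],tip+.105])+.016*T.as_matrix()[:,2],T
N=[(.628,-.1445),(.586,-.235),(.544,-.3245)]
E
python3 - <<'E'
from plan import *
print(G_rack(0),tcp_rack(0))
delta(*tcp_rack(0,.1))
E
```

```text
[0.57593677 0.26669815 0.10198278] (array([0.5711187 , 0.26410344, 0.0869477 ]), Rotation.from_matrix(array([[-8.27346073e-01, -4.74151445e-01, -3.01129344e-01],
                            [-4.45556614e-01,  8.80443301e-01, -1.62169345e-01],
                            [ 3.42020143e-01, -2.77555756e-17, -9.39692621e-01]])))
frac [ 0.2318  0.9473 -0.0685] [-0.0117  0.3686  0.2603]
```

Call:
{"fn": "step_arm", "kwargs": {"commands": [85,0.02,0.1,0.1,-0.0012,0.037,0.026,85,0.046,0.2,0.1,-0.0024,0.074,0.052,85,0.07,0.3,0.1,-0.0035,0.11,0.078,85,0.093,0.4,0.1,-0.0047,0.147,0.104,85,0.116,0.5,0.1,-0.006,0.184,0.13,85,0.14,0.6,0.1,-0.007,0.22,0.156,85,0.162,0.7,0.1,-0.008,0.258,0.182,85,0.185,0.8,0.1,-0.0094,0.295,0.208,85,0.208,0.9,0.1,-0.0106,0.332,0.234,85,0.2318,0.9473,0.1,-0.0117,0.3686,0.2603]}}

```text
clock: 43.8
position: [0.6009, 0.2835, 0.2787]
ee_rot: [-0.243, 0.954, -0.042, -0.171]
ft_force: [2.2, -0.1, 0.8]
grip_width: 0.994
grasp_force: 0.0
```

Run:
```python
from plan import *
o=st();print(np.round(o['joint_pos'],2));delta(*tcp_rack(0,.1))
```

```text
43.8 [0.6009 0.2835 0.2787] [-0.823 -0.449  0.347 -0.478  0.878  0.004] F [ 2.2 -0.1  0.8] w 84.9 0.0
[-0.3   0.74 -0.44  0.84  0.24  1.96  1.43]
frac [ 0.0006 -0.0054 -0.163 ] [-0.0002 -0.002  -0.0014]
```

Call:
{"fn": "step_arm", "kwargs": {"commands": [85,0.0006,-0.0054,-0.05,0,-0.002,-0.0014,85,0.0006,-0.0054,-0.1,0,-0.002,-0.0014,85,0.0006,-0.0054,-0.163,0,-0.002,-0.0014,85,0.0006,-0.0054,-0.163,0,-0.002,-0.0014,85,0.0006,-0.0054,-0.163,0,-0.002,-0.0014,85,0.0006,-0.0054,-0.163,0,-0.002,-0.0014,85,0.0006,-0.0054,-0.163,0,-0.002,-0.0014,85,0.0006,-0.0054,-0.163,0,-0.002,-0.0014,85,0.0006,-0.0054,-0.163,0,-0.002,-0.0014,85,0.0006,-0.0054,-0.163,0,-0.002,-0.0014]}}

```text
clock: 45.05
position: [0.6013, 0.2767, 0.184]
ee_rot: [-0.238, 0.956, -0.043, -0.165]
ft_force: [-0.3, 0.5, 1.0]
grip_width: 0.992
grasp_force: 0.0
```

Run:
```python
from plan import *
o=st();print(np.round(o['joint_pos'],2));delta(*tcp_rack(0,0))
im=camera('wrist');W=P_wrist(o);cv2.imwrite('pics/w23.png',im[:,:,::-1]);g=cv2.cvtColor(im,cv2.COLOR_RGB2GRAY)
a=np.array([np.cos(.494),np.sin(.494),1])*.7071
for s in(.08,.12):
    x,y=proj(W,G_rack(0)+a*(s-.105)).round().astype(int);print(x,y,' '.join(map(str,g[y,x-48:x+49:3])))
```

```text
45.05 [0.6013 0.2767 0.184 ] [-0.832 -0.441  0.336 -0.47   0.883 -0.004] F [-0.3  0.5  1. ] w 84.7 0.0
[-0.27  0.75 -0.44  1.02  0.25  1.76  1.41]
frac [-0.0504 -0.021  -0.1617] [0.0001 0.0023 0.0017]
292 200 70 63 65 64 67 67 66 66 72 73 74 84 89 97 102 107 106 108 111 116 116 115 107 102 72 67 71 66 75 67 66 67 70
292 237 68 67 67 66 68 68 67 66 72 80 89 122 146 156 149 145 146 151 149 159 156 142 118 112 95 70 68 69 66 68 67 72 67
```

Call:
{"fn": "step_arm", "kwargs": {"commands": [85,-0.012,-0.002,-0.04,0,0.002,0.0017,85,-0.025,-0.009,-0.08,0,0.002,0.0017,85,-0.038,-0.015,-0.12,0,0.002,0.0017,85,-0.0504,-0.021,-0.162,0,0.002,0.0017,85,-0.0504,-0.021,-0.162,0,0.002,0.0017,85,-0.0504,-0.021,-0.162,0,0.002,0.0017,65,-0.0504,-0.021,-0.162,0,0.002,0.0017,50,-0.0504,-0.021,-0.162,0,0.002,0.0017,40,-0.0504,-0.021,-0.162,0,0.002,0.0017,30,-0.0504,-0.021,-0.162,0,0.002,0.0017]}}

```text
clock: 46.35
position: [0.5719, 0.2637, 0.0877]
ee_rot: [-0.24, 0.955, -0.043, -0.167]
ft_force: [0.8, -2.8, 5.5]
grip_width: 0.377
grasp_force: 104.1
```

Call:
{"fn": "step_arm", "kwargs": {"commands": [20,0,0,0,0,0,0,20,0,0,0,0,0,0,20,0,0,0,0,0,0,20,0,0,0,0,0,0,20,0,0,0,0,0,0,20,0,0,0,0,0,0,20,0,0,0,0,0,0,20,0,0,0,0,0,0,20,0,0,0,0,0,0,20,0,0,0,0,0,0], "squeeze": 110}}

```text
clock: 47.6
position: [0.5719, 0.2637, 0.0877]
ee_rot: [-0.24, 0.955, -0.043, -0.167]
ft_force: [1.9, -1.5, 5.5]
grip_width: 0.378
grasp_force: 108.5
```

Run:
```python
from plan import *
o=st();print(np.round(o['joint_pos'],2));delta(*tcp_rack(0,0));delta(*tcp_nest(N[1],.1))
np.save('grasp1.npy',np.r_[o['position'],o['ee_rot']])
```

```text
47.6 [0.5719 0.2637 0.0877] [-0.828 -0.445  0.34  -0.474  0.881 -0.002] F [ 1.9 -1.5  5.5] w 32.3 108.5
[-0.23  0.75 -0.45  1.23  0.26  1.56  1.39]
frac [-0.0013  0.0007 -0.0013] [0.0002 0.0008 0.0001]
frac [ 0.0337 -0.8358  0.1713] [ 0.0087 -0.2579 -0.2784]
```

Call:
{"fn": "step_arm", "kwargs": {"commands": [20,0,0,0.08,0,0,0,20,0,0,0.18,0,0,0,20,0,0,0.27,0,0,0,20,0.005,-0.1,0.27,0.001,-0.037,-0.04,20,0.01,-0.2,0.27,0.002,-0.074,-0.08,20,0.015,-0.3,0.27,0.0036,-0.11,-0.119,20,0.02,-0.4,0.27,0.0048,-0.147,-0.159,20,0.025,-0.5,0.27,0.006,-0.184,-0.198,20,0.03,-0.6,0.27,0.007,-0.22,-0.238,20,0.0337,-0.7,0.27,0.0087,-0.258,-0.2784]}}

```text
clock: 48.85
position: [0.5906, -0.1581, 0.2489]
ee_rot: [0.211, 0.953, -0.046, 0.213]
ft_force: [2.1, -0.0, -3.6]
grip_width: 0.373
grasp_force: 111.8
```

Run:
```python
from plan import *
o=st();print(np.round(o['joint_pos'],2));delta(*tcp_nest(N[1],.1))
```

```text
48.85 [ 0.5906 -0.1581  0.2489] [-0.821  0.382 -0.425  0.421  0.907  0.002] F [ 2.1 -0.  -3.6] w 31.8 111.8
[ 0.31  0.01 -0.2   1.87  0.18  0.85  1.16]
frac [ 0.0025 -0.1329 -0.0973] [-0.0003  0.0009  0.0011]
```

Call:
{"fn": "step_arm", "kwargs": {"commands": [20,0.0025,-0.07,0,0,0,0,20,0.0025,-0.1329,0,0,0,0,20,0.0025,-0.1329,-0.05,0,0,0,20,0.0025,-0.1329,-0.0973,0,0.001,0.001,20,0.0025,-0.1329,-0.0973,0,0.001,0.001,20,0.0025,-0.1329,-0.0973,0,0.001,0.001,20,0.0025,-0.1329,-0.0973,0,0.001,0.001,20,0.0025,-0.1329,-0.0973,0,0.001,0.001,20,0.0025,-0.1329,-0.0973,0,0.001,0.001,20,0.0025,-0.1329,-0.0973,0,0.001,0.001]}}

```text
clock: 50.1
position: [0.5928, -0.2356, 0.1905]
ee_rot: [0.207, 0.955, -0.046, 0.21]
ft_force: [-0.0, 0.1, -3.2]
grip_width: 0.373
grasp_force: 111.9
```

```bash
cat >> plan.py <<'E'
def spin(n,tip):
    B=P_fixed('side');im=camera('side');cv2.imwrite('pics/spin_last.png',im[:,:,::-1])
    g=cv2.cvtColor(im,cv2.COLOR_RGB2GRAY)
    for s in(.015,.025,.035,.045,.065,.075,.145):
        x,y=proj(B,np.array([*n,tip+s]));X=np.arange(int(x)-14,int(x)+15);print(s,x.round(1),y.round(1),X[0],' '.join(map(str,g[int(round(y)),X])))
E
python3 - <<'E'
from plan import *
o=st();print(np.round(o['joint_pos'],2));delta(*tcp_nest(N[1],.1));spin(N[1],.1)
E
```

```text
50.1 [ 0.5928 -0.2356  0.1905] [-0.827  0.375 -0.419  0.414  0.91  -0.001] F [-0.   0.1 -3.2] w 31.8 111.9
[ 0.39  0.11 -0.12  1.89  0.12  0.72  1.34]
frac [-0.0012 -0.0037 -0.    ] [-0.0003 -0.0012 -0.0014]
0.015 360.6 217.1 346 79 67 69 93 117 128 138 146 137 113 99 98 100 103 106 106 105 105 105 114 134 148 155 156 156 157 156 156 156
0.025 361.2 213.7 347 79 67 63 93 130 153 160 145 115 97 95 98 102 105 105 107 105 104 106 118 139 151 155 156 156 156 157 157 157
0.035 361.8 210.3 347 112 110 123 140 149 152 151 143 122 102 93 96 99 102 105 105 106 105 103 108 124 143 152 155 154 155 155 155 155
0.045 362.4 206.8 348 132 142 148 151 153 153 149 136 114 98 95 97 101 104 106 105 106 104 104 112 133 148 153 155 155 155 154 154 155
0.065 363.6 199.7 349 152 153 155 154 153 144 122 101 93 94 98 101 103 104 107 108 108 107 105 103 101 108 129 144 150 151 151 151 151
0.075 364.2 196.0 350 152 153 153 153 150 138 115 98 93 96 99 102 104 105 106 103 97 91 85 80 83 101 128 144 150 151 151 151 151
0.145 368.9 169.1 354 26 25 23 22 23 22 24 29 37 52 64 69 71 71 64 53 47 55 63 78 104 131 146 152 154 154 155 156 156
```

Call:
{"fn": "step_arm", "kwargs": {"commands": [20,-0.0012,-0.0037,0,0,-0.001,-0.001,20,-0.0012,-0.0037,-0.02,0,-0.001,-0.001,20,-0.0012,-0.0037,-0.03,0,-0.001,-0.001,20,-0.0012,-0.0037,-0.04,0,-0.001,-0.001,20,-0.0012,-0.0037,-0.05,0,-0.001,-0.001,20,-0.0012,-0.0037,-0.06,0,-0.001,-0.001,20,-0.0012,-0.0037,-0.07,0,-0.001,-0.001,20,-0.0012,-0.0037,-0.08,0,-0.001,-0.001,20,-0.0012,-0.0037,-0.09,0,-0.001,-0.001,20,-0.0012,-0.0037,-0.09,0,-0.001,-0.001]}}

```text
clock: 51.4
position: [0.5918, -0.2377, 0.1357]
ee_rot: [0.208, 0.954, -0.046, 0.211]
ft_force: [-0.1, 0.8, -4.0]
grip_width: 0.371
grasp_force: 111.9
```

Call:
{"fn": "step_arm", "kwargs": {"commands": [20,0,0,-0.008,0,0,0,20,0,0,-0.016,0,0,0,20,0,0,-0.024,0,0,0,20,0,0,-0.032,0,0,0,20,0,0,-0.038,0,0,0,20,0,0,-0.042,0,0,0,20,0,0,-0.045,0,0,0,20,0,0,-0.047,0,0,0,20,0,0,-0.047,0,0,0,20,0,0,-0.047,0,0,0]}}

```text
clock: 52.65
position: [0.5921, -0.2379, 0.1083]
ee_rot: [0.208, 0.954, -0.046, 0.211]
ft_force: [-0.3, -0.8, -3.2]
grip_width: 0.376
grasp_force: 111.9
```

Run:
```python
from plan import *
o=st();print(np.round(o['joint_pos'],2));delta(*tcp_nest(N[1],.015))
```

```text
52.65 [ 0.5921 -0.2379  0.1083] [-0.824  0.378 -0.422  0.417  0.909  0.   ] F [-0.3 -0.8 -3.2] w 32.1 111.9
[ 0.38  0.2  -0.11  1.97  0.17  0.54  1.29]
frac [ 0.      0.0001 -0.0046] [-0.0003 -0.0002 -0.0004]
```

Call:
{"fn": "step_arm", "kwargs": {"commands": [45,0,0,0,0,0,0,60,0,0,0,0,0,0,65,0,0,0,0,0,0,65,0,0,0,0,0,0,65,-0.01,0.005,0.024,0,0,0,65,-0.03,0.014,0.072,0,0,0,65,-0.065,0.03,0.15,0,0,0,65,-0.1,0.047,0.24,0,0,0,65,-0.1,0.047,0.24,0,0,0,65,-0.1,0.047,0.24,0,0,0]}}

```text
clock: 53.9
position: [0.5318, -0.2095, 0.2528]
ee_rot: [0.208, 0.954, -0.046, 0.211]
ft_force: [-1.1, 1.2, -0.7]
grip_width: 0.758
grasp_force: 0.0
```

Run:
```python
from plan import *
o=st();print(np.round(o['joint_pos'],2));spin(N[1],.015);spin(N[2],.015);delta(*tcp_rack(.085,.1))
print(tcp_rack(.085,.1)[0],tcp_rack(.085)[0])
```

```text
53.9 [ 0.5318 -0.2095  0.2528] [-0.824  0.378 -0.422  0.416  0.909  0.   ] F [-1.1  1.2 -0.7] w 64.7 0.0
[ 0.39 -0.09 -0.13  1.96  0.08  0.85  1.36]
0.015 356.0 244.1 341 164 164 158 133 105 101 114 124 121 103 85 75 78 86 90 91 92 93 91 91 91 87 80 73 72 90 113 128 131
0.025 356.5 241.1 342 151 152 138 131 130 111 81 69 75 81 86 89 92 94 94 96 97 97 95 94 92 92 93 87 70 69 101 136 157
0.035 357.0 238.0 342 144 136 139 138 115 80 62 71 80 84 87 91 97 100 105 110 112 113 112 111 108 102 93 83 73 89 124 147 158
0.045 357.5 234.9 343 161 156 151 143 123 96 85 92 106 119 124 122 119 116 113 113 113 113 114 117 123 129 129 129 138 150 156 157 156
0.065 358.6 228.6 344 114 113 112 110 110 113 116 110 99 95 96 100 103 105 107 108 109 109 107 105 103 109 129 148 157 159 158 159 159
0.075 359.2 225.4 345 132 140 150 158 160 155 140 116 99 95 99 102 104 107 108 110 111 109 108 105 104 112 134 150 157 157 158 158 159
0.145 363.3 201.5 349 152 153 154 155 156 155 155 154 155 155 159 169 177 182 183 182 180 175 164 156 153 153 153 153 153 152 152 152 152
0.015 374.6 273.9 360 139 116 98 100 115 1
[... 281 characters left out ...]
7 113 107 97 88 96 128 153 166 170
0.045 376.7 264.6 362 147 135 105 71 59 66 80 95 111 122 125 120 112 109 108 110 110 109 109 109 108 112 119 127 134 148 159 158 153
0.065 378.2 258.2 364 109 108 108 109 118 124 117 103 95 94 96 100 103 105 107 108 110 109 109 107 105 105 113 131 145 150 152 153 153
0.075 379.0 254.9 364 129 121 116 110 106 104 101 97 93 94 94 99 101 104 107 108 109 110 110 110 108 106 108 120 138 149 152 153 152
0.145 384.5 230.5 370 158 159 159 158 159 160 160 162 162 159 158 163 171 177 179 181 181 179 172 162 158 159 159 160 159 160 160 159 159
frac [ 0.0489  0.9412 -0.1169] [-0.0084  0.2576  0.2785]
[0.56092876 0.35515806 0.18091696] [0.53081583 0.33894112 0.0869477 ]
```

Call:
{"fn": "step_arm", "kwargs": {"commands": [85,0.005,0.1,0.03,-0.001,0.032,0.035,85,0.01,0.2,0.03,-0.002,0.064,0.07,85,0.015,0.3,0.03,-0.003,0.097,0.104,85,0.02,0.4,0.03,-0.004,0.129,0.139,85,0.025,0.5,0.03,-0.005,0.161,0.174,85,0.03,0.6,0.03,-0.006,0.193,0.209,85,0.035,0.7,0.03,-0.007,0.225,0.244,85,0.04,0.8,0.03,-0.008,0.2576,0.2785,85,0.045,0.9,0.03,-0.0084,0.2576,0.2785,85,0.0489,0.9412,0.03,-0.0084,0.2576,0.2785]}}

```text
clock: 55.25
position: [0.5597, 0.3591, 0.2667]
ee_rot: [-0.243, 0.954, -0.042, -0.17]
ft_force: [0.7, -0.9, -0.2]
grip_width: 0.993
grasp_force: 0.0
```

Run:
```python
from plan import *
o=st();print(np.round(o['joint_pos'],2));delta(*tcp_rack(.085,.1))
```

```text
55.25 [0.5597 0.3591 0.2667] [-0.824 -0.45   0.345 -0.478  0.878  0.002] F [ 0.7 -0.9 -0.2] w 84.8 0.0
[-0.38  0.76 -0.52  0.86  0.25  1.93  1.29]
frac [ 0.002  -0.0066 -0.143 ] [-0.0002 -0.0012 -0.0015]
```

Call:
{"fn": "step_arm", "kwargs": {"commands": [85,0.002,-0.0066,-0.05,0,-0.001,-0.0015,85,0.002,-0.0066,-0.1,0,-0.001,-0.0015,85,0.002,-0.0066,-0.143,0,-0.001,-0.0015,85,0.002,-0.0066,-0.143,0,-0.001,-0.0015,85,0.002,-0.0066,-0.143,0,-0.001,-0.0015,85,0.002,-0.0066,-0.143,0,-0.001,-0.0015,85,0.002,-0.0066,-0.143,0,-0.001,-0.0015,85,0.002,-0.0066,-0.143,0,-0.001,-0.0015,85,0.002,-0.0066,-0.143,0,-0.001,-0.0015,85,0.002,-0.0066,-0.143,0,-0.001,-0.0015]}}

```text
clock: 56.5
position: [0.5626, 0.3511, 0.1844]
ee_rot: [-0.239, 0.956, -0.042, -0.166]
ft_force: [-0.7, -1.0, 0.7]
grip_width: 0.994
grasp_force: 0.0
```

Run:
```python
from plan import *
o=st();print(np.round(o['joint_pos'],2));delta(*tcp_rack(.085,0))
im=camera('wrist');W=P_wrist(o);cv2.imwrite('pics/w24.png',im[:,:,::-1]);g=cv2.cvtColor(im,cv2.COLOR_RGB2GRAY)
a=np.array([np.cos(.494),np.sin(.494),1])*.7071
for s in(.08,.12):
    x,y=proj(W,G_rack(.085)+a*(s-.105)).round().astype(int);print(x,y,' '.join(map(str,g[y,x-48:x+49:3])))
```

```text
56.5 [0.5626 0.3511 0.1844] [-0.831 -0.442  0.338 -0.47   0.883 -0.001] F [-0.7 -1.   0.7] w 84.9 0.0
[-0.34  0.77 -0.51  1.01  0.26  1.77  1.28]
frac [-0.053  -0.0203 -0.1625] [-0.0003  0.0015  0.0015]
293 199 71 71 70 69 67 71 70 70 73 70 77 80 89 90 104 104 104 112 111 120 112 114 107 104 72 67 73 71 76 131 130 133 130
294 236 69 66 72 70 71 69 69 68 70 80 115 139 148 147 147 145 147 145 150 151 152 151 125 108 91 66 69 71 68 69 101 132 132
```

Same picture as the middle one: the spindle sits where predicted. Grasp.

Call:
{"fn": "step_arm", "kwargs": {"commands": [85,-0.013,-0.002,-0.04,0,0.0015,0.0015,85,-0.026,-0.009,-0.08,0,0.0015,0.0015,85,-0.04,-0.015,-0.12,0,0.0015,0.0015,85,-0.053,-0.02,-0.162,0,0.0015,0.0015,85,-0.053,-0.02,-0.162,0,0.0015,0.0015,85,-0.053,-0.02,-0.162,0,0.0015,0.0015,65,-0.053,-0.02,-0.162,0,0.0015,0.0015,50,-0.053,-0.02,-0.162,0,0.0015,0.0015,40,-0.053,-0.02,-0.162,0,0.0015,0.0015,20,-0.053,-0.02,-0.162,0,0.0015,0.0015]}}

```text
clock: 57.8
position: [0.5317, 0.3386, 0.0881]
ee_rot: [-0.24, 0.955, -0.042, -0.168]
ft_force: [1.7, -1.1, 5.7]
grip_width: 0.373
grasp_force: 108.5
```

Run:
```python
from plan import *
o=st();print(np.round(o['joint_pos'],2));delta(*tcp_rack(.085,0));delta(*tcp_nest(N[0],.1))
```

```text
57.8 [0.5317 0.3386 0.0881] [-0.828 -0.445  0.34  -0.474  0.881 -0.   ] F [ 1.7 -1.1  5.7] w 31.9 108.5
[-0.3   0.77 -0.52  1.23  0.26  1.57  1.26]
frac [-0.0015  0.0006 -0.002 ] [-0.0001  0.0005  0.0002]
frac [ 0.1707 -0.8098  0.1706] [ 0.0082 -0.258  -0.2785]
```

Call:
{"fn": "step_arm", "kwargs": {"commands": [20,0,0,0.08,0,0,0,20,0,0,0.18,0,0,0,20,0,0,0.27,0,0,0,20,0.025,-0.1,0.27,0.001,-0.037,-0.04,20,0.05,-0.2,0.27,0.002,-0.074,-0.08,20,0.075,-0.3,0.27,0.0036,-0.11,-0.119,20,0.1,-0.4,0.27,0.0048,-0.147,-0.159,20,0.125,-0.5,0.27,0.006,-0.184,-0.198,20,0.15,-0.6,0.27,0.007,-0.22,-0.238,20,0.17,-0.7,0.27,0.0082,-0.258,-0.2785]}}

```text
clock: 59.05
position: [0.6325, -0.0833, 0.2492]
ee_rot: [0.21, 0.953, -0.046, 0.212]
ft_force: [0.4, -1.3, -3.6]
grip_width: 0.367
grasp_force: 111.9
```

Run:
```python
from plan import *
o=st();print(np.round(o['joint_pos'],2));delta(*tcp_nest(N[0],.1))
```

```text
59.05 [ 0.6325 -0.0833  0.2492] [-0.821  0.382 -0.424  0.421  0.907  0.002] F [ 0.4 -1.3 -3.6] w 31.4 111.9
[ 0.22  0.08 -0.27  1.79  0.28  0.9   0.95]
frac [ 0.0027 -0.1068 -0.0978] [-0.0003  0.0008  0.001 ]
```

Call:
{"fn": "step_arm", "kwargs": {"commands": [20,0.0027,-0.06,0,0,0,0,20,0.0027,-0.1068,0,0,0,0,20,0.0027,-0.1068,-0.05,0,0,0,20,0.0027,-0.1068,-0.0978,0,0.001,0.001,20,0.0027,-0.1068,-0.0978,0,0.001,0.001,20,0.0027,-0.1068,-0.0978,0,0.001,0.001,20,0.0027,-0.1068,-0.0978,0,0.001,0.001,20,0.0027,-0.1068,-0.0978,0,0.001,0.001,20,0.0027,-0.1068,-0.0978,0,0.001,0.001,20,0.0027,-0.1068,-0.0978,0,0.001,0.001]}}

```text
clock: 60.3
position: [0.6345, -0.145, 0.1906]
ee_rot: [0.207, 0.955, -0.046, 0.21]
ft_force: [0.4, -0.2, -3.7]
grip_width: 0.374
grasp_force: 112.0
```

Run:
```python
from plan import *
o=st();print(np.round(o['joint_pos'],2));delta(*tcp_nest(N[0],.1));spin(N[0],.1)
g=cv2.imread('pics/spin_last.png',0);B=P_fixed('side')
for z in(.07,.065,.06):
  x,y=proj(B,np.array([*N[0],z]));print('sleeve',x.round(1),y.round(1),int(x)-14,' '.join(map(str,g[int(round(y)),int(x)-14:int(x)+15])))
```

```text
60.3 [ 0.6345 -0.145   0.1906] [-0.827  0.375 -0.419  0.414  0.91  -0.001] F [ 0.4 -0.2 -3.7] w 32.0 112.0
[ 0.28  0.15 -0.22  1.84  0.26  0.76  1.06]
frac [-0.0006 -0.0039 -0.0002] [-0.0003 -0.0013 -0.0015]
0.015 343.0 191.8 328 153 154 153 153 152 151 151 150 142 120 102 97 101 103 106 106 106 104 105 116 135 148 151 151 151 151 152 152 152
0.025 343.4 188.5 329 150 150 151 153 152 154 154 145 124 104 96 98 102 105 106 106 105 103 108 122 140 150 152 151 152 151 151 151 151
0.035 343.8 185.2 329 154 154 154 153 153 154 153 150 138 115 98 96 100 103 105 106 106 104 104 115 134 147 152 152 151 152 151 150 150
0.045 344.3 181.8 330 144 146 148 151 151 151 150 143 122 102 96 98 102 105 106 105 105 103 108 123 141 149 152 152 153 153 154 153 153
0.065 345.2 174.9 331 112 110 104 101 98 94 93 92 92 95 99 102 105 106 107 108 106 104 102 100 109 132 148 153 153 153 152 151 152
0.075 345.6 171.4 331 155 155 155 155 156 153 139 116 98 95 98 101 102 105 108 105 101 96 90 89 96 113 136 149 152 153 155 154 154
0.145 349.0 145.3 334 29 26 23 23 21 21 22 29 39 55 70 82 84 83 74 56 40 38 60 99 134 151 154 154 155 154 154 154 154
sleeve 341.1 206.1 327 151 151 151 152 152 148 144 138 120 100 92 92 94 93 94 92 89 87 86 95 114 134 143 148 152 153 154 159 169
sleeve 340.9 207.7 326 152 154 158 160 159 153 140 121 117 122 120 110 103 99 99 98 96 92 90 90 100 116 129 137 144 150 151 148 142
sleeve 340.7 209.2 326 155 160 163 164 158 140 116 100 100 110 121 122 117 114 112 111 109 106 102 104 113 119 122 129 142 149 150 145 131
```

Call:
{"fn": "step_arm", "kwargs": {"commands": [20,-0.0008,-0.0039,0,0,-0.001,-0.001,20,-0.0008,-0.0039,-0.02,0,-0.001,-0.001,20,-0.0008,-0.0039,-0.03,0,-0.001,-0.001,20,-0.0008,-0.0039,-0.04,0,-0.001,-0.001,20,-0.0008,-0.0039,-0.05,0,-0.001,-0.001,20,-0.0008,-0.0039,-0.06,0,-0.001,-0.001,20,-0.0008,-0.0039,-0.07,0,-0.001,-0.001,20,-0.0008,-0.0039,-0.08,0,-0.001,-0.001,20,-0.0008,-0.0039,-0.09,0,-0.001,-0.001,20,-0.0008,-0.0039,-0.09,0,-0.001,-0.001]}}

```text
clock: 61.6
position: [0.6336, -0.1472, 0.1358]
ee_rot: [0.208, 0.954, -0.046, 0.21]
ft_force: [0.4, -0.1, -2.3]
grip_width: 0.375
grasp_force: 112.0
```

Call:
{"fn": "step_arm", "kwargs": {"commands": [20,0,0,-0.008,0,0,0,20,0,0,-0.016,0,0,0,20,0,0,-0.024,0,0,0,20,0,0,-0.032,0,0,0,20,0,0,-0.038,0,0,0,20,0,0,-0.042,0,0,0,20,0,0,-0.045,0,0,0,20,0,0,-0.047,0,0,0,20,0,0,-0.047,0,0,0,20,0,0,-0.047,0,0,0]}}

```text
clock: 62.85
position: [0.634, -0.1473, 0.1084]
ee_rot: [0.208, 0.954, -0.046, 0.211]
ft_force: [-0.0, -0.2, -4.1]
grip_width: 0.371
grasp_force: 112.0
```

Call:
{"fn": "step_arm", "kwargs": {"commands": [45,0,0,0,0,0,0,60,0,0,0,0,0,0,65,0,0,0,0,0,0,65,0,0,0,0,0,0,65,-0.01,0.005,0.024,0,0,0,65,-0.03,0.014,0.072,0,0,0,65,-0.065,0.03,0.15,0,0,0,65,-0.12,0.047,0.24,0,0,0,65,-0.2,0.047,0.24,0,0,0,65,-0.2,0.047,0.24,0,0,0]}}

```text
clock: 64.1
position: [0.5118, -0.1192, 0.2543]
ee_rot: [0.208, 0.954, -0.046, 0.212]
ft_force: [1.2, -0.8, -0.6]
grip_width: 0.763
grasp_force: 0.0
```

Run:
```python
from plan import *
o=st();im=camera('side');t=camera('wrist')
a=cv2.resize(im[120:310,270:450],(568,600),interpolation=cv2.INTER_CUBIC)
c=np.zeros((600,800,3),np.uint8);c[:,:568]=a;c[:174,568:]=cv2.resize(t,(232,174));cv2.imwrite('pics/fin.png',c[:,:,::-1])
B=P_fixed('side')
for n in N: print([( (proj(B,np.array([*n,z]))-[270,120])*3.157).round(0).tolist() for z in(.163,.07)])
```

```text
64.1 [ 0.5118 -0.1192  0.2543] [-0.823  0.378 -0.424  0.417  0.909  0.   ] F [ 1.2 -0.8 -0.6] w 65.2 0.0
[[237.0, 175.0], [225.0, 272.0]]
[[295.0, 254.0], [278.0, 353.0]]
[[362.0, 345.0], [339.0, 447.0]]
```

View pics/fin.png

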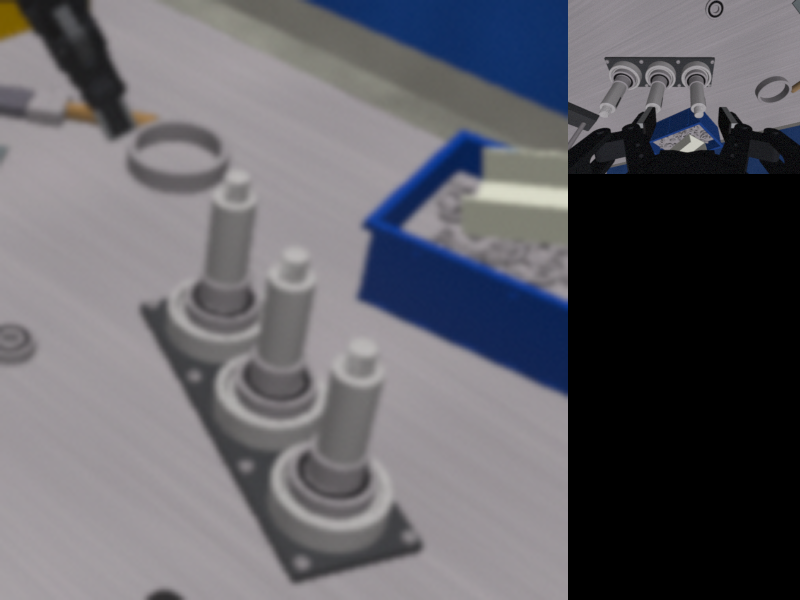

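The final picture shows all three spindles upright. Their heads are at crop pixels (236,178), (295,254) and (362,346), within 3 px of the home positions I predicted, and the shoulders rest on the sleeves.

```bash
python3 -c "
from workcell import *
print(hand_in())"
```

```text
the job is handed in; nothing more can be done
None
```

I assembled all three sets on the jig (bearing, sleeve and upright spindle in each nest) and handed the job in at about 64 s. In the last side view all three spindles look fully home and upright; the hand-in returned no verdict. One joint read 2.602 rad against its 2.6 limit for a moment during the first insertion.

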